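Unhook the capsule caddy and seat it in the slate dish

TASK

Take the steel capsule caddy off its deep hook so that it can be refilled: lift it until its bar is past the upturned tip, feeling for the roof just above and never forcing the bar against hook or roof, then draw it out towards you, away from the post. Keep it upright, set it down gently and squarely inside the rim of the slate dish without shifting the dish, and let go. Leave everything else on the worktop where it is.

Things in the scene. Friction and masses are not known exactly. Their poses are not given: they have to be found in the camera images.
- hook_stand: Fixed counter stand: dark wooden foot 150x130x12 mm, dark steel post 14x24 mm with a brass cap, 213 mm high. Origin: on the worktop under the post's axis; x points from the hook's open side to the post (the hook opens to -x), z up. A rubber-faced block (face at x = -42, z = 60 to 68 mm) steadies the hanging caddy's back; once lifted 8 mm the caddy is above it.
- hook_seat (a point): Middle of the hook's seat, x = -19, y = 0, z = 120 mm in the stand's frame: the height of the tops of two steel rods (8 mm thick, along x, at y = +-11.5 mm) that carry the caddy's bar. A brass strip behind the bar has its face at x = -12 mm, the tip its inner face at x = -26 mm: the 8 mm bar has 6 mm of play in x and at the start leans on the tip.
- hook_tip_line (a point): Point on the stand (x = -28.5, y = 0, z = 120 mm) at seat height in the brass hook's upturned tip, an upright plate 5 mm thick (x = -26 to -31 mm) and 10 mm wide. The hook is clamped to the post at a height that differs each time: the tip's top is 14 to 56 mm above this point, NOT measured. The work does not move it.
- hook_roof_line (a point): Point on the post's top (x = 0, y = 0, z = 213 mm). The hook also carries a dark roof with a rubber underside, x = -7 to -31 mm, 34 mm wide, always 12 mm above the top of the tip: the 8 mm bar passes between them with 4 mm to spare, best in the middle. Roof height is not measured; it yields 1 mm for about 12 N.
- caddy: Steel capsule caddy, about 280 g, empty open box 76x76x46 mm hanging on the stand. Origin: centre of its underside; x to its back, towards the post, z up. It comes off only by lifting its bar past the tip (staying within the 6 mm play), then drawing it away from the post, in -x; it cannot come off sideways.
- caddy_bar (a point): Middle of the caddy's round hanger bar, x = 58, y = 0, z = 64 mm in the caddy's frame, 8 mm thick, along y, held by two arms at y = +-27 mm. The gap between the bar and the caddy's back (x = 38 mm) is 16 mm; the hook's tip stands in this gap.
- caddy_grip (a point): Centre of the caddy's wooden grip bar, x = 0, y = 0, z = 104 mm in the caddy's frame; 68 (x) x 14 (y) x 16 (z) mm, on two flat steel posts 4 mm thick at x = +-35 mm (tops at z = 112 mm). Free on both y sides: pinch it across y from above.
- slate_dish: Loose black square slate dish, 98x98x10 mm, 400 g, on the worktop. Origin: centre of its underside; x and y along its sides. Its floor is 6 mm above the worktop, inside a rim 4 mm wide and 4 mm higher: the recess is 90x90 mm, so the caddy's 76 mm box fits with 7 mm of play each side, any of the four ways round.
- moka_pot: silver stove-top coffee pot with black handle, 98x155x174 mm; stands loose on the worktop, a bystander. Origin: at its foot, z up
- milk_jug: cream milk jug, 67x103x85 mm; stands loose on the worktop, a bystander. Origin: at its foot, z up
- espresso_cup_1: cream espresso cup, 59x88x55 mm; stands loose on the worktop, a bystander. Origin: at its foot, z up
- espresso_cup_2: cream espresso cup, 59x88x55 mm; stands loose on the worktop, a bystander. Origin: at its foot, z up
- capsule_2: gold coffee capsule, 37 mm wide, 28 mm high; stands loose on the worktop, a bystander. Origin: at its foot, z up
- capsule_3: green coffee capsule, 37 mm wide, 28 mm high; stands loose on the worktop, a bystander. Origin: at its foot, z up
- capsule_6: dark red coffee capsule, 37 mm wide, 28 mm high; stands loose on the worktop, a bystander. Origin: at its foot, z up
Not all that is in view belongs to the job. Leave any red look-alike of the hook_stand alone.

How it is judged:
By the outcome, as a careful person would: the job done as asked, in the order asked, and still so for the second after the job is handed in, with the robot touching nothing.
It also fails if it takes over 61 s, if anything falls off the work surface, if the arm or the gripper's body presses on something with over 40 N, if the wrist force passes 120 N, or if a joint passes its speed limit or range.

ROBOT

A 6-joint arm with a two-finger parallel gripper is mounted at the origin on a cart in front of the work surface, level with it; the furniture and walls round the work are solid. World frame = base frame: x ahead of the robot, y to its left, z up, the work surface at z = 0. Lengths are in m, angles in rad, forces in N, time in s.
With the tool pointing down it reaches from about 0.225 to 0.875 m from the base axis. Payload 3.4 kg.
Tool frame: the origin (TCP) lies at the very end of the fingers, on their centre line; the grasp point (between the pads) lies behind it (manip.grasp_offset is the z of the grasp point in the tool frame, in m); z points along the fingers, y is the line along which they close (so a half turn about z gives the same grasp; the last joint's range is limited). The gripper opens to 85 mm and grips with 20 to 120 N. Pads are 22 mm wide; open, the fingers measure 114 mm over their backs; the gripper's body (76 mm by 85 mm) begins 54 mm behind the grasp point. The pads swing forward as they close: fully open they stand 13 mm farther back than shut.
Start: joints at [1.005, 0.276, 1.505, -0, 1.361, -0.121], TCP at [0.247, 0.519, 0.192] pointing down, gripper open.
Joint ranges: [-2.89, 2.89], [-0.75, 2.08], [0.22, 2.7], [-1.18, 4.32], [0.11, 2.71], [-2.7, 2.7]. Speed limits (rad/s): [2.57, 2.57, 3.14, 3.14, 3.14, 3.14].

INTERFACE

Orientations are given as a unit quaternion [w, x, y, z].
In Python, from rig import manip gives the robot as it stands.
- The arm moves only by the shell command python3 -m pendant 'ROWS' [FORCE]. ROWS is JSON, a list of rows, each an object of numbers: "dx", "dy", "dz": the shift along the tool's x, y, z in m; "rx", "ry", "rz": the turn, a rotation vector about the tool's x, y, z in degrees; "hand": the finger opening in m, from 0 to 0.0854. In form: [{"dx": .., "dy": .., "dz": .., "rx": .., "ry": .., "rz": .., "hand": ..}, ...]. A call has 1 to 12 rows; each row shifts and turns the commanded pose from where the row before left it, along the tool's axes as they then stand; what a row does not reach is not made up. A row lasts 1/12 s, in which the tool goes at most 41.7 mm and 7.16 degrees, less where a joint would pass 70% of its speed; a pose out of reach is approached as far as the arm can. A call is refused whole if a number of a shift passes 0.0417 or a number of a turn 7.16, either way. A call with a gripper value outside its range is refused whole. The fingers move at their own pace and stop on an object; FORCE is the grip in N (left out, the last holds). Time passes only in rows, so rows that do not move let the fingers close. It gives the time, the measured TCP pose, the force, the opening and the grip force at its end, in the units of the state.
- manip.get_state(): the state, without advancing time (a new reading comes with each control period).
- manip.get_image(name): name is "scene" or "side" or "wrist"; returns a dict with "frame" (400x640x3 uint8, red, green, blue), "fx", "fy", "cx", "cy" (pixels), "position" and "attitude" of the camera in the world; the wrist camera has in their place "mount" (4x4, takes a point from camera to tool coordinates, whose origin is the TCP and whose axes are the flange's). Camera axes: x right, y up, looking along -z (the intrinsics and any distortion apply to the point x, -y, -z); pixel columns grow to the right and rows downward; lengths in m; the calibration is good to about 2 mm. The wrist camera is an equidistant fisheye: a pixel r from the principal point sees the ray r / f radians off the axis. A picture is of the moment at which its call begins: read the wrist's pose just before it. There is no depth.
- manip.sign_off(): hands the job in; it is judged then, once.
The state is a dict: "clock": time; "qpos": joint angles; "qd": joint speeds; "effort": joint torques, N m; "position": TCP position; "ee_rot": TCP orientation; "contact_force": force on the tool from outside, world axes, zero at the start; "moment": the same for the moment, N m; "width": finger opening in m; "gripper_force": force on a finger pad.
Only numpy, scipy, OpenCV 4.12 (cv2) and the standard library are available. Lean on these libraries where they do the work, as an engineer would, in place of code of your own. Each camera call takes 0.05 s, during which the arm holds its last target. There are 200 camera calls.

## Working session

There is one attempt and no reset: what is moved stays moved. The work goes in short steps, Python scripts to look and compute and a shell command to move; the robot and the scene stay as the last step left them, time stands still between calls to the robot, and variables do not carry over. Pictures are saved under pics/ and viewed, at most 10 in all, crops included, and the job is handed in when it is done.

```bash
mkdir -p pics; ls
python3 - <<'E'
from rig import manip
import cv2,json,pickle
print(manip.get_state(), manip.grasp_offset)
d={}
for n in("scene","side","wrist"):
    im=manip.get_image(n);d[n]=im
    cv2.imwrite(f"pics/{n}0.png",im["frame"][:,:,::-1]);print(n,{k:v for k,v in im.items() if k!="frame"})
pickle.dump(d,open("im0.pkl","wb"))
E
```

```text
pics
{'clock': 0.0, 'qpos': array([ 1.00497453e+00,  2.76577426e-01,  1.50614208e+00, -7.08747801e-06,
        1.36068440e+00, -1.20982084e-01]), 'qd': array([-8.45029114e-04, -6.99459945e-05, -4.60922681e-04, -8.96377302e-04,
       -1.93075389e-03,  7.74892028e-04]), 'effort': array([ 2.27756132e-04, -4.16773510e+01, -2.45802319e+01, -2.04192356e-04,
        1.10724242e-02, -2.19519421e-05]), 'position': array([0.24710365, 0.51853065, 0.19074622]), 'ee_rot': array([-3.01654267e-04,  2.20589701e-01,  9.75366272e-01, -8.53916711e-04]), 'contact_force': array([ 0.0564817 , -0.18118717, -0.0469648 ]), 'moment': array([-0.04308957, -0.03758331, -0.00661208]), 'gripper_force': 0.0, 'width': 0.08548175897696297} -0.0187
scene {'fx': 396.5381467653577, 'fy': 396.5381467653577, 'cx': 322.2275667460659, 'cy': 198.12981501201315, 'position': array([ 0.08473176, -0.4810573 ,  0.8899624 ]), 'attitude': array([ 0.84831599,  0.35432458, -0.15400674, -0.36207182])}
side {'fx': 492.6409953277315, 'fy': 492.6409953277315, 'cx': 319.44790102734476, 'cy': 195.6873937285402, 'position': array([0.03746648, 1.0751738 , 1.21904266]), 'attitude': array([-0.23203844, -0.10958815,  0.3896594 ,  0.88448524])}
wrist {'fx': 309.70691628693146, 'fy': 309.70691628693146, 'cx': 318.701238193472, 'cy': 202.16675657473596, 'mount': array([[ 1.05783880e-04,  9.48579369e-01,  3.16539366e-01,
         8.15350313e-02],
       [ 9.99999949e-01, -4.47548545e-06, -3.20776914e-04,
         9.20880839e-04],
       [-3.02865695e-04,  3.16539384e-01, -9.48579320e-01,
        -1.83041684e-01],
       [ 0.00000000e+00,  0.00000000e+00,  0.00000000e+00,
         1.00000000e+00]])}
```

View pics/scene0.png

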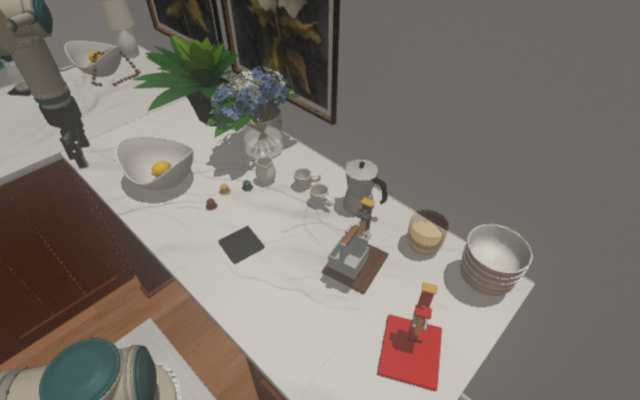

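View pics/side0.png

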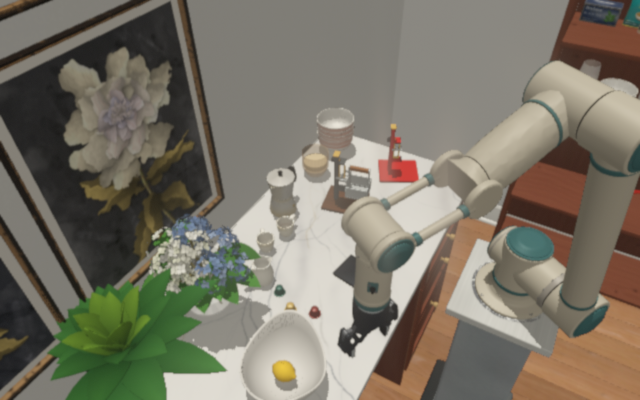

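Candidates for the stand are the dark foot with the grey caddy at scene (355,262) and the red foot at (411,350). The dark one fits: wooden foot, brass cap, caddy hanging on it. The dish is the black square at (242,245). I'll confirm with an enlarged crop.

```bash
cat > h.py <<'E'
import numpy as np,cv2
from scipy.spatial.transform import Rotation as R
def rot(q): return R.from_quat([q[1],q[2],q[3],q[0]]).as_matrix()
def ray(im,uv,pose=None):
    u,v=uv;x=(u-im["cx"])/im["fx"];y=(v-im["cy"])/im["fy"]
    if "mount" in im:
        r=np.hypot(x,y);s=np.sin(r)/r if r>1e-9 else 1
        d=np.array([x*s,-y*s,-np.cos(r)]);M=im["mount"];p,q=pose;Q=rot(q)
        return p+Q@M[:3,3],Q@M[:3,:3]@d
    return im["position"],rot(im["attitude"])@np.array([x,-y,-1.])
def onz(im,uv,z,pose=None):
    o,d=ray(im,uv,pose);return o+d*(z-o[2])/d[2]
def tri(rs):
    A=np.zeros((3,3));b=np.zeros(3);
    for o,d in rs:
        d=d/np.linalg.norm(d);P=np.eye(3)-np.outer(d,d);A+=P;b+=P@o
    p=np.linalg.solve(A,b);return p,[np.linalg.norm(np.cross(p-o,d/np.linalg.norm(d))) for o,d in rs]
def proj(im,p,pose=None):
    p=np.asarray(p,float)
    if "mount" in im:
        M=im["mount"];t=rot(pose[1]).T@(p-pose[0]);c=M[:3,:3].T@(t-M[:3,3])
        th=np.arctan2(np.hypot(c[0],c[1]),-c[2]);n=np.hypot(c[0],c[1])
        return np.array([im["cx"]+im["fx"]*th*c[0]/n,im["cy"]-im["fy"]*th*c[1]/n])
    c=rot(im["attitude"]).T@(p-im["position"])
    return np.array([im["cx"]-im["fx"]*c[0]/c[2],im["cy"]+im["fy"]*c[1]/c[2]])
E
python3 - <<'E'
import pickle,cv2,numpy as np
from h import *
d=pickle.load(open("im0.pkl","rb"))
s=d["scene"];f=s["frame"][:,:,::-1]
a=cv2.resize(f[185:295,310:400],None,fx=4.4,fy=4.4,interpolation=cv2.INTER_CUBIC)
g=d["side"]["frame"][:,:,::-1]
b=cv2.resize(g[145:220,315:380],None,fx=6,fy=6,interpolation=cv2.INTER_CUBIC)
H=max(a.shape[0],b.shape[0]);o=np.zeros((H,a.shape[1]+b.shape[1],3),np.uint8);o[:a.shape[0],:a.shape[1]]=a;o[:b.shape[0],a.shape[1]:]=b
print(o.shape);cv2.imwrite("pics/crop1.png",o)
hs=cv2.cvtColor(f,cv2.COLOR_BGR2GRAY)
m=(hs<70).astype(np.uint8)
for (x0,y0,x1,y1,z) in((210,220,275,270,.010),(320,225,392,295,.012)):
    mm=np.zeros_like(m);mm[y0:y1,x0:x1]=m[y0:y1,x0:x1]
    c=max(cv2.findContours(mm,0,2)[0],key=cv2.contourArea)
    P=np.array([onz(s,p[0],z)[:2] for p in c],np.float32)
    r=cv2.minAreaRect(P);print(c.shape,r,cv2.boxPoints(r).tolist())
    q=cv2.approxPolyDP(c,4,True)[:,0];print(q.tolist(),[onz(s,p,z)[:2].round(3).tolist() for p in q])
E
```

```text
(484, 786, 3)Traceback (most recent call last):
  File "<stdin>", line 14, in <module>
ValueError: max() iterable argument is empty
```

View pics/crop1.png

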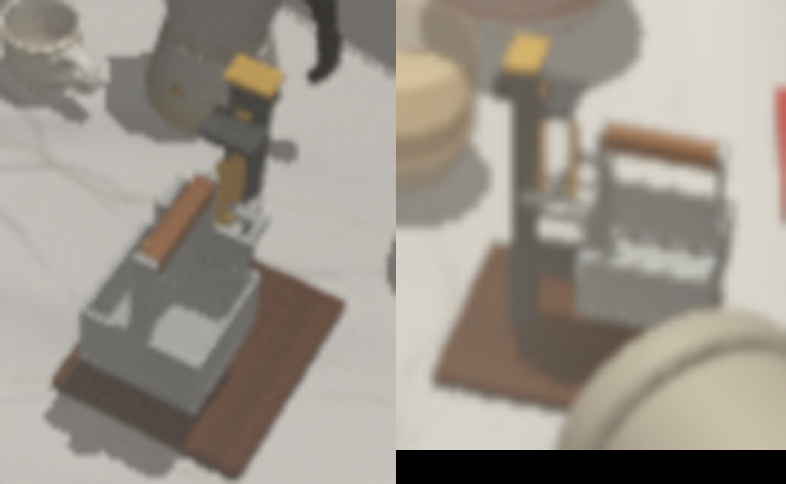

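The crop confirms it: dark foot with corners near scene (322,272), (364,294), (388,254), brass cap at (368,202), and the wooden grip bar from (344,243) to (356,227).

```bash
cat > m1.py <<'E'
import pickle,cv2,numpy as np
from h import *
d=pickle.load(open("im0.pkl","rb"))
s=d["scene"];g=d["side"];f=s["frame"][:,:,::-1]
gray=cv2.cvtColor(np.ascontiguousarray(f),cv2.COLOR_BGR2GRAY)
print("dishgray",gray[240:250:4,236:250:4].tolist())
m=(gray<100).astype(np.uint8);mm=np.zeros_like(m);mm[220:270,210:275]=m[220:270,210:275]
c=max(cv2.findContours(mm,0,1)[0],key=cv2.contourArea)
P=np.array([onz(s,p[0],.009)[:2] for p in c],np.float32)
r=cv2.minAreaRect(P);print("dish",r)
hsv=cv2.cvtColor(np.ascontiguousarray(f),cv2.COLOR_BGR2HSV)
gh=cv2.cvtColor(np.ascontiguousarray(g["frame"][:,:,::-1]),cv2.COLOR_BGR2HSV)
def blob(h,box,lo,hi):
    k=cv2.inRange(h,lo,hi);z=np.zeros_like(k);x0,y0,x1,y1=box;z[y0:y1,x0:x1]=k[y0:y1,x0:x1]
    c=max(cv2.findContours(z,0,1)[0],key=cv2.contourArea);M=cv2.moments(c)
    return np.array([M["m10"]/M["m00"],M["m01"]/M["m00"]]),cv2.minAreaRect(c)
for nm,b1,b2,lo,hi in(("cap",(355,193,380,212),(328,148,345,162),(15,110,140),(35,255,255)),("grip",(335,222,362,250),(345,160,375,178),(3,90,90),(18,255,255))):
    a,ra=blob(hsv,b1,lo,hi);b,rb=blob(gh,b2,lo,hi)
    print(nm,a.round(1),b.round(1),ra,rb);p,e=tri([ray(s,a),ray(g,b)]);print(p.round(4),np.round(e,4))
C=[onz(s,p,.012)[:2] for p in((322.5,271.8),(364.5,293.6),(388,253.9))]
C=np.array(C);print(C.round(3),np.linalg.norm(C[1]-C[0]),np.linalg.norm(C[2]-C[1]))
v=(C[2]-C[1]);print("axis deg",np.degrees(np.arctan2(v[1],v[0])),"centre",(C[0]+C[2])/2)
print("tip",tri([ray(s,(362.7,220.2)),ray(g,(315+(573-396)/6,145+122/6))]))
w=(344,243),(356,227)
A=[onz(s,p,.22-.0)[:2] for p in w];print(A)
E
python3 m1.py
```

```text
dishgray [[78, 79, 78, 78], [79, 81, 81, 79], [78, 80, 80, 78]]
dish ((0.44177892804145813, 0.17231544852256775), (0.09865912795066833, 0.09596966952085495), 80.01499938964844)
cap [367.3 201.8] [336.3 153.5] ((367.300048828125, 201.90003967285156), (11.180339813232422, 5.813776969909668), 26.56505012512207) ((336.5, 153.5), (5.0, 5.0), 90.0)
[ 0.6543 -0.0935  0.2097] [0.0005 0.0005]
grip [350.  234.5] [359.  168.9] ((350.32000732421875, 234.239990234375), (5.200000286102295, 21.200002670288086), 36.869895935058594) ((359.01922607421875, 168.90383911132812), (16.473756790161133, 2.941741943359375), 11.309932708740234)
[ 0.5755 -0.1081  0.1647] [0.0008 0.0008]
[[ 0.532 -0.061]
 [ 0.557 -0.184]
 [ 0.7   -0.151]] 0.12532085411509272 0.1463381834731704
axis deg 13.030590770991076 centre [ 0.6158675  -0.10608029]
tip (array([ 0.62896353, -0.10164198,  0.16598807]), [np.float64(0.0027037192476069777), np.float64(0.0027037192476070952)])
[array([ 0.51199117, -0.14272444]), array([ 0.5651149 , -0.13174474])]
```

View pics/wrist0.png

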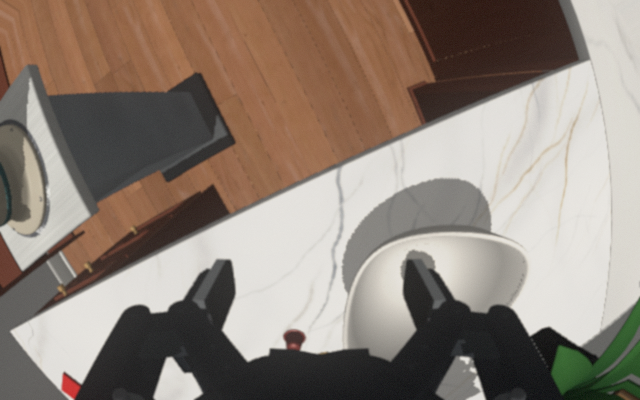

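Scene estimates: dish at about (0.442,0.172) with sides at about -10°, stand axis at about 11–13°, grip at about (0.5755,-0.108,0.164). I'll raise the arm, cross over, and turn about -37° about tool z.

```bash
python3 -m pendant '[{"dz":-0.03},{"dz":-0.03},{"dz":-0.03},{"dx":-0.0283,"dy":-0.0212},{"dx":-0.0283,"dy":-0.0212},{"dx":-0.0283,"dy":-0.0212},{"dx":-0.0283,"dy":-0.0212},{"dx":-0.0283,"dy":-0.0212},{"dx":-0.0283,"dy":-0.0212},{"dx":-0.0283,"dy":-0.0212},{"dx":-0.0283,"dy":-0.0212},{"dx":-0.0283,"dy":-0.0212}]' 30
python3 -m pendant '[{"dx":-0.0283,"dy":-0.0212},{"dx":-0.0283,"dy":-0.0212},{"dx":-0.0283,"dy":-0.0212},{"dx":-0.0283,"dy":-0.0212},{"dx":-0.0283,"dy":-0.0212},{"dx":-0.0283,"dy":-0.0212},{"dx":-0.0283,"dy":-0.0212},{"dx":-0.0283,"dy":-0.0212},{"rz":-7},{"rz":-7},{"rz":-7},{}]'
python3 -m pendant '[{"rz":-7},{"rz":-7},{"rz":-2},{},{}]'
cat > snap.py <<'E'
import sys,pickle,cv2
from rig import manip
st=manip.get_state();im=manip.get_image(sys.argv[1]);im["pose"]=(st["position"],st["ee_rot"])
pickle.dump(im,open(sys.argv[2]+".pkl","wb"));cv2.imwrite(f"pics/{sys.argv[2]}.png",im["frame"][:,:,::-1])
print(st["clock"],st["position"].round(4),st["ee_rot"].round(4),st["contact_force"].round(2),st["qpos"].round(2))
E
python3 snap.py wrist w1
```

```text
0.15 [0.2472 0.5187 0.1909] [-2.000e-04  2.206e-01  9.754e-01 -7.000e-04] [-1.39  0.44  0.37] [ 1.01  0.28  1.51 -0.    1.36 -0.12]invalid input
invalid input
invalid input
```

View pics/w1.png

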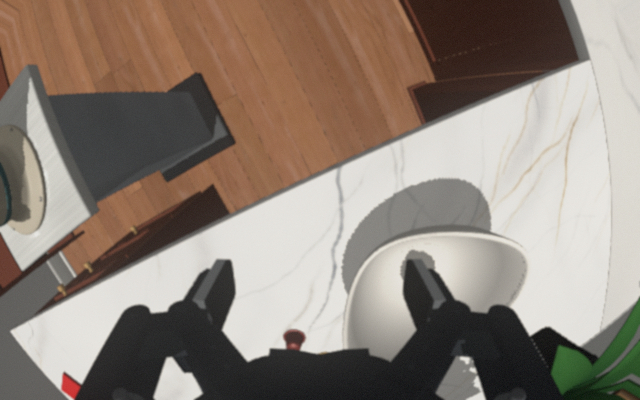

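The picture is unchanged because the moves were refused, presumably for missing keys. Each row probably needs all seven.

```bash
python3 -m pendant '[{"dx":0,"dy":0,"dz":-0.03,"rx":0,"ry":0,"rz":0,"hand":0.085},{"dx":0,"dy":0,"dz":-0.03,"rx":0,"ry":0,"rz":0,"hand":0.085},{"dx":0,"dy":0,"dz":-0.03,"rx":0,"ry":0,"rz":0,"hand":0.085}]' 30; python3 -m pendant '[{"dx":-0.0283,"dy":-0.0212,"dz":0,"rx":0,"ry":0,"rz":0,"hand":0.085},{"dx":-0.0283,"dy":-0.0212,"dz":0,"rx":0,"ry":0,"rz":0,"hand":0.085},{"dx":-0.0283,"dy":-0.0212,"dz":0,"rx":0,"ry":0,"rz":0,"hand":0.085},{"dx":-0.0283,"dy":-0.0212,"dz":0,"rx":0,"ry":0,"rz":0,"hand":0.085},{"dx":-0.0283,"dy":-0.0212,"dz":0,"rx":0,"ry":0,"rz":0,"hand":0.085},{"dx":-0.0283,"dy":-0.0212,"dz":0,"rx":0,"ry":0,"rz":0,"hand":0.085},{"dx":-0.0283,"dy":-0.0212,"dz":0,"rx":0,"ry":0,"rz":0,"hand":0.085},{"dx":-0.0283,"dy":-0.0212,"dz":0,"rx":0,"ry":0,"rz":0,"hand":0.085},{"dx":-0.0283,"dy":-0.0212,"dz":0,"rx":0,"ry":0,"rz":0,"hand":0.085},{"dx":-0.0283,"dy":-0.0212,"dz":0,"rx":0,"ry":0,"rz":0,"hand":0.085}]'
```

```text
clock: 0.45
position: [0.2471, 0.5185, 0.2819]
ee_rot: [-0.0, 0.221, 0.975, -0.001]
contact_force: [-0.1, -0.0, 0.6]
width: 0.0851
gripper_force: 0.0
clock: 1.28
position: [0.4119, 0.2043, 0.2816]
ee_rot: [0.0, 0.221, 0.975, 0.0]
contact_force: [-0.2, 0.0, 0.4]
width: 0.085
gripper_force: 0.0
```

```bash
python3 -m pendant '[{"dx":-0.0283,"dy":-0.0212,"dz":0,"rx":0,"ry":0,"rz":0,"hand":0.085},{"dx":-0.0283,"dy":-0.0212,"dz":0,"rx":0,"ry":0,"rz":0,"hand":0.085},{"dx":-0.0283,"dy":-0.0212,"dz":0,"rx":0,"ry":0,"rz":0,"hand":0.085},{"dx":-0.0283,"dy":-0.0212,"dz":0,"rx":0,"ry":0,"rz":0,"hand":0.085},{"dx":-0.0283,"dy":-0.0212,"dz":0,"rx":0,"ry":0,"rz":0,"hand":0.085},{"dx":-0.0283,"dy":-0.0212,"dz":0,"rx":0,"ry":0,"rz":0,"hand":0.085},{"dx":-0.0283,"dy":-0.0212,"dz":0,"rx":0,"ry":0,"rz":0,"hand":0.085},{"dx":-0.0283,"dy":-0.0212,"dz":0,"rx":0,"ry":0,"rz":0,"hand":0.085}]'
python3 -m pendant '[{"dx":0,"dy":0,"dz":0,"rx":0,"ry":0,"rz":-6,"hand":0.085},{"dx":0,"dy":0,"dz":0,"rx":0,"ry":0,"rz":-6,"hand":0.085},{"dx":0,"dy":0,"dz":0,"rx":0,"ry":0,"rz":-6,"hand":0.085},{"dx":0,"dy":0,"dz":0,"rx":0,"ry":0,"rz":-6,"hand":0.085},{"dx":0,"dy":0,"dz":0,"rx":0,"ry":0,"rz":-6,"hand":0.085},{"dx":0,"dy":0,"dz":0,"rx":0,"ry":0,"rz":-6,"hand":0.085},{"dx":0,"dy":0,"dz":0,"rx":0,"ry":0,"rz":0,"hand":0.085}]'
python3 snap.py wrist w2
```

```text
clock: 1.95
position: [0.5434, -0.0463, 0.2815]
ee_rot: [-0.0, 0.221, 0.975, 0.0]
contact_force: [1.9, 1.2, -0.2]
width: 0.0851
gripper_force: 0.0
clock: 2.53
position: [0.5429, -0.0446, 0.2813]
ee_rot: [-0.0, -0.092, 0.996, 0.0]
contact_force: [-0.6, -0.8, 0.7]
width: 0.085
gripper_force: 0.0
2.5333 [ 0.5429 -0.0446  0.2813] [-3.000e-04 -9.240e-02  9.957e-01  1.000e-04] [-0.6  -0.76  0.65] [-0.21  0.19  1.4   0.    1.55 -1.97]
```

View pics/w2.png

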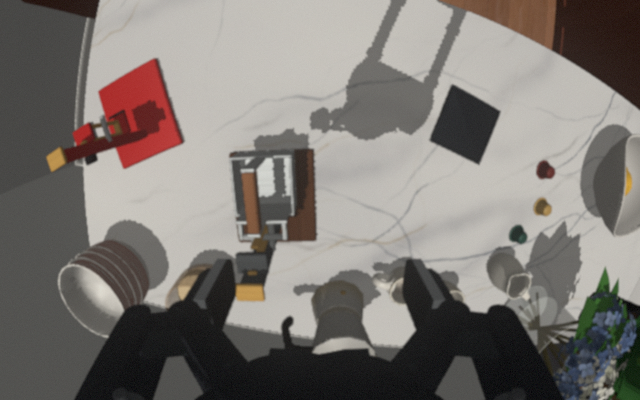

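The wrist view shows the whole job: grip bar (250,205), cap (251,293), tip and roof at about (258,250), and the dish at (465,124). I'll measure these with masks.

```bash
cat > m2.py <<'E'
import pickle
from h import *
w=pickle.load(open("w2.pkl","rb"));po=w["pose"];f=np.ascontiguousarray(w["frame"][:,:,::-1])
hsv=cv2.cvtColor(f,cv2.COLOR_BGR2HSV);gray=cv2.cvtColor(f,cv2.COLOR_BGR2GRAY)
def cont(k,box):
    z=np.zeros_like(k);x0,y0,x1,y1=box;z[y0:y1,x0:x1]=k[y0:y1,x0:x1]
    return max(cv2.findContours(z,0,1)[0],key=cv2.contourArea)
def rect(c,z):
    P=np.array([onz(w,p[0],z,po)[:2] for p in c],np.float32);return cv2.minAreaRect(P)
print("dish",rect(cont(cv2.inRange(gray,0,75),(425,80,505,168)),.009))
cg=cont(cv2.inRange(hsv,(3,90,70),(18,255,255)),(238,165,262,237));print("grip",cv2.minAreaRect(cg),rect(cg,.172))
cc=cont(cv2.inRange(hsv,(15,90,120),(35,255,255)),(230,278,272,303));print("cap",cv2.minAreaRect(cc),rect(cc,.213))
foot=cont(cv2.inRange(hsv,(0,60,30),(12,255,140)),(290,145,322,245))
print("foot",cv2.boundingRect(foot),rect(foot,.012),cv2.boxPoints(rect(foot,.012)).round(4).tolist())
cv2.imwrite("pics/w2c.png",cv2.resize(f[140:310,215:330],None,fx=3.5,fy=3.5,interpolation=cv2.INTER_CUBIC))
q=po[1];print(rot(q).round(4).tolist())
E
python3 m2.py
```

```text
dish ((0.443489134311676, 0.17384183406829834), (0.09730738401412964, 0.09456080198287964), 80.17977905273438)
grip ((250.5037841796875, 202.58677673339844), (59.422122955322266, 15.28990364074707), 87.51044464111328) ((0.5732573866844177, -0.10815542936325073), (0.06367366760969162, 0.016422022134065628), 8.420891761779785)
cap ((249.5, 292.5), (15.0, 27.0), 90.0) ((0.6520099639892578, -0.0940050259232521), (0.018612977117300034, 0.02898193895816803), 13.661088943481445)
foot (290, 150, 26, 91) ((0.6079686284065247, -0.05555332452058792), (0.14656488597393036, 0.04018194228410721), 8.644777297973633) [[0.5325000286102295, -0.04670000076293945], [0.5385000109672546, -0.08640000224113464], [0.6833999752998352, -0.06440000236034393], [0.6773999929428101, -0.024700000882148743]]
[[-0.9829, -0.184, -0.0005], [-0.184, 0.9829, 0.0002], [0.0005, 0.0003, -1.0]]
```

View pics/w2c.png

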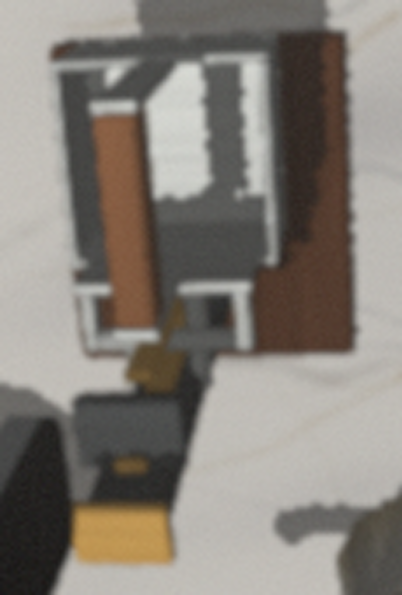

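The crop shows the bar hanging behind the brass tip (crop (155,365)), with the roof above it and the grip at (125,220). I'll move over the grip and re-measure there.

```bash
python3 -m pendant '[{"dx":-0.0063,"dy":-0.0227,"dz":0,"rx":0,"ry":0,"rz":0,"hand":0.085},{"dx":-0.0063,"dy":-0.0227,"dz":0,"rx":0,"ry":0,"rz":0,"hand":0.085},{"dx":-0.0062,"dy":-0.0227,"dz":0,"rx":0,"ry":0,"rz":0,"hand":0.085},{"dx":0,"dy":0,"dz":0.02,"rx":0,"ry":0,"rz":0,"hand":0.085},{"dx":0,"dy":0,"dz":0.0,"rx":0,"ry":0,"rz":0,"hand":0.085},{"dx":0,"dy":0,"dz":0.0,"rx":0,"ry":0,"rz":0,"hand":0.085}]'
python3 snap.py wrist w3
cat > m3.py <<'E'
import pickle
from h import *
w=pickle.load(open("w3.pkl","rb"));po=w["pose"];f=np.ascontiguousarray(w["frame"][:,:,::-1])
hsv=cv2.cvtColor(f,cv2.COLOR_BGR2HSV)
Q=rot(po[1]);print("toolx",Q[:,0].round(4),"grasp pt px",proj(w,po[0]-.0187*Q[:,2],po),"TCP-down-at .172",proj(w,[po[0][0],po[0][1],.172],po))
for nm,z,lo,hi,box in(("grip",.172,(3,90,70),(18,255,255),(270,150,370,300)),("cap",.213,(15,90,120),(35,255,255),(270,270,370,360))):
    k=cv2.inRange(hsv,lo,hi);m=np.zeros_like(k);x0,y0,x1,y1=box;m[y0:y1,x0:x1]=k[y0:y1,x0:x1]
    c=max(cv2.findContours(m,0,1)[0],key=cv2.contourArea)
    P=np.array([onz(w,p[0],z,po)[:2] for p in c],np.float32);print(nm,cv2.boundingRect(c),cv2.minAreaRect(P))
e=cv2.Canny(cv2.GaussianBlur(f,(3,3),0),60,150);L=cv2.HoughLinesP(e[:280],1,np.pi/360,30,minLineLength=45,maxLineGap=6)
for l in L[:,0]:
    if 200<l[0]<450:
        a,b=onz(w,l[:2],.012,po),onz(w,l[2:],.012,po);print(l,np.degrees(np.arctan2(b[1]-a[1],b[0]-a[0])).round(1))
E
python3 m3.py
```

```text
clock: 3.08
position: [0.573, -0.1078, 0.2604]
ee_rot: [-0.002, -0.091, 0.996, 0.001]
contact_force: [-0.5, 0.1, 0.4]
width: 0.085
gripper_force: 0.0
3.0833 [ 0.573  -0.1078  0.2604] [-1.600e-03 -9.060e-02  9.959e-01  9.000e-04] [-0.47  0.13  0.45] [-0.31  0.26  1.36  0.    1.53 -2.06]
toolx [-0.9836 -0.1805  0.0029] grasp pt px [317.26280618 244.15090628] TCP-down-at .172 [317.50850503 192.39784314]
grip (310, 159, 14, 67) ((0.5737969875335693, -0.10869786888360977), (0.06329753249883652, 0.012137435376644135), 10.659850120544434)
cap (301, 282, 33, 19) ((0.6517947316169739, -0.09406027942895889), (0.01974388025701046, 0.029029913246631622), 11.677387237548828)
[269 145 277 237] 12.8
[434 101 464  43] 163.3
[360 228 360 140] -167.5
[374  45 400   0] 162.4
[281 145 284 206] 11.4
[293 149 296 197] 12.8
```

View pics/w3.png

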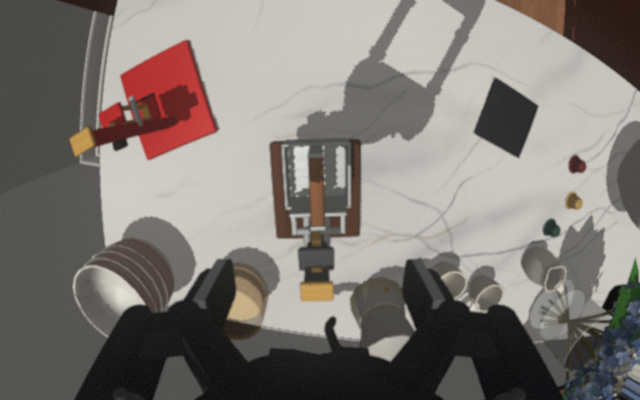

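Aligned: grip centre (0.5738,-0.1087), heading about 11.4°. I'll check the moka pot clearance, then descend.

Run:
```python
import pickle
from h import *
d=pickle.load(open("im0.pkl","rb"))["scene"];w=pickle.load(open("w3.pkl","rb"))
for p in((344,210),(358,214),(352,208)):print(onz(d,p,0).round(3))
print("pot left edge at z~.1",onz(w,(352,290),.17,w["pose"]).round(3))
```

```text
[0.751 0.055 0.   ]
[ 0.768  0.013 -0.   ]
[0.774 0.043 0.   ]
pot left edge at z~.1 [ 0.673 -0.052  0.17 ]
```

```bash
python3 -m pendant '[{"dx":-0.0006,"dy":-0.001,"dz":0.02,"rx":0,"ry":0,"rz":-1,"hand":0.085},{"dx":0,"dy":0,"dz":0.02,"rx":0,"ry":0,"rz":0,"hand":0.085},{"dx":0,"dy":0,"dz":0,"rx":0,"ry":0,"rz":0,"hand":0.085},{"dx":0,"dy":0,"dz":0,"rx":0,"ry":0,"rz":0,"hand":0.085}]'
```

```text
clock: 3.47
position: [0.5743, -0.1082, 0.2219]
ee_rot: [-0.0, -0.1, 0.995, 0.0]
contact_force: [1.2, -0.4, 1.1]
width: 0.0849
gripper_force: 0.0
```

```bash
python3 -m pendant '[{"dx":0,"dy":-0.0006,"dz":0.02,"rx":0,"ry":0,"rz":0,"hand":0.085},{"dx":0,"dy":0,"dz":0.02,"rx":0,"ry":0,"rz":0,"hand":0.085},{"dx":0,"dy":0,"dz":0.02,"rx":0,"ry":0,"rz":0,"hand":0.085},{"dx":0,"dy":0,"dz":0.016,"rx":0,"ry":0,"rz":0,"hand":0.085},{"dx":0,"dy":0,"dz":0,"rx":0,"ry":0,"rz":0,"hand":0.085},{"dx":0,"dy":0,"dz":0,"rx":0,"ry":0,"rz":0,"hand":0.085}]'
python3 -m pendant '[{"dx":0,"dy":0,"dz":0,"rx":0,"ry":0,"rz":0,"hand":0.04},{"dx":0,"dy":0,"dz":0,"rx":0,"ry":0,"rz":0,"hand":0.03},{"dx":0,"dy":0,"dz":0,"rx":0,"ry":0,"rz":0,"hand":0.02},{"dx":0,"dy":0,"dz":0,"rx":0,"ry":0,"rz":0,"hand":0.018},{"dx":0,"dy":0,"dz":0,"rx":0,"ry":0,"rz":0,"hand":0.005},{"dx":0,"dy":0,"dz":0,"rx":0,"ry":0,"rz":0,"hand":0.005},{"dx":0,"dy":0,"dz":0,"rx":0,"ry":0,"rz":0,"hand":0.005},{"dx":0,"dy":0,"dz":0,"rx":0,"ry":0,"rz":0,"hand":0.005},{"dx":0,"dy":0,"dz":0,"rx":0,"ry":0,"rz":0,"hand":0.005},{"dx":0,"dy":0,"dz":0,"rx":0,"ry":0,"rz":0,"hand":0.005}]' 40
```

```text
clock: 3.97
position: [0.5755, -0.1094, 0.1468]
ee_rot: [0.001, -0.1, 0.995, -0.0]
contact_force: [-0.9, 0.4, 0.4]
width: 0.0851
gripper_force: 0.0
clock: 4.8
position: [0.5748, -0.1095, 0.1455]
ee_rot: [-0.0, -0.1, 0.995, 0.0]
contact_force: [-0.1, 0.1, 0.2]
width: 0.0052
gripper_force: 0.0
```

The fingers closed to 5 mm with no force, so there's no grasp. I'll look.

```bash
python3 snap.py wrist w4; python3 snap.py scene s4
python3 - <<'E'
import cv2,numpy as np
a=cv2.imread("pics/w4.png")[130:370,200:440];b=cv2.imread("pics/s4.png")[170:300,300:410]
a=cv2.resize(a,None,fx=1.65,fy=1.65,interpolation=2);b=cv2.resize(b,(335,396),interpolation=2)
cv2.imwrite("pics/c4.png",np.hstack([a,b]))
E
```

```text
4.8 [ 0.5748 -0.1095  0.1455] [-1.000e-04 -1.003e-01  9.950e-01  1.000e-04] [-0.08  0.1   0.21] [-0.31  0.32  1.56  0.    1.26 -2.08]
4.85 [ 0.5748 -0.1096  0.1455] [-0.000e+00 -1.003e-01  9.950e-01  1.000e-04] [-0.04 -0.    0.4 ] [-0.31  0.32  1.56  0.    1.26 -2.08]
```

View pics/c4.png

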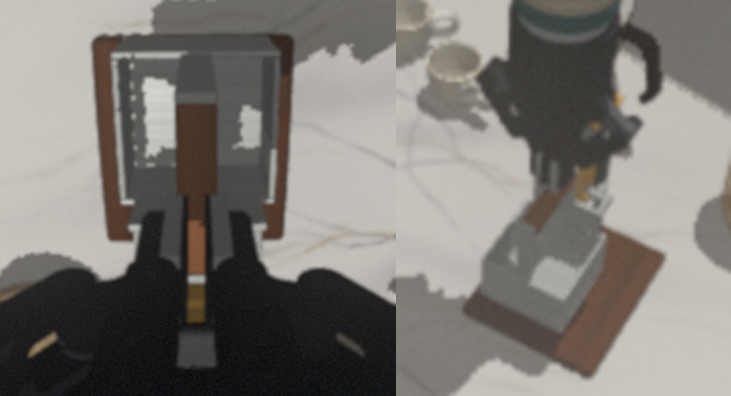

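The picture shows the bar (crop x 187–207) between the fingers with dark strips right beside it, which doesn't match a 5 mm reading. I'll close fully and read again.

```bash
python3 -m pendant '[{"dx":0,"dy":0,"dz":0,"rx":0,"ry":0,"rz":0,"hand":0},{"dx":0,"dy":0,"dz":0,"rx":0,"ry":0,"rz":0,"hand":0},{"dx":0,"dy":0,"dz":0,"rx":0,"ry":0,"rz":0,"hand":0},{"dx":0,"dy":0,"dz":0,"rx":0,"ry":0,"rz":0,"hand":0}]' 40; python3 snap.py wrist w5
python3 - <<'E'
import cv2,numpy as np
a=cv2.imread("pics/w4.png")[200:340,260:380];b=cv2.imread("pics/w5.png")[200:340,260:380]
f=lambda i:cv2.convertScaleAbs(cv2.resize(i,None,fx=3.3,fy=3.3,interpolation=2),alpha=2,beta=10)
cv2.imwrite("pics/c5.png",np.hstack([f(a),f(b)]))
E
```

```text
clock: 5.23
position: [0.5749, -0.1096, 0.1456]
ee_rot: [0.0, -0.1, 0.995, 0.0]
contact_force: [0.0, 0.7, 0.0]
width: 0.0002
gripper_force: 0.0
5.2333 [ 0.5749 -0.1096  0.1456] [ 0.     -0.1003  0.995   0.    ] [0.05 0.68 0.02] [-0.31  0.32  1.56  0.    1.26 -2.08]
```

View pics/c5.png

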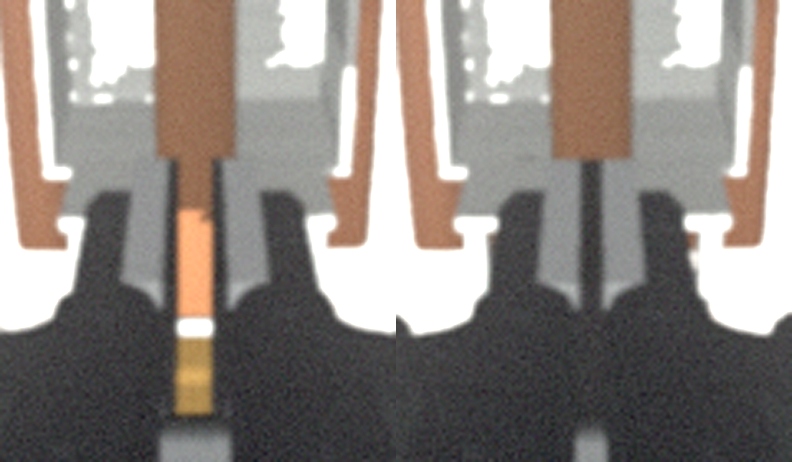

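The right half shows the fingers fully shut with the bar running underneath them, so they're above it. Next I'll check where the calibration puts the TCP and the grip.

```bash
python3 snap.py side d5
python3 - <<'E'
import pickle
from h import *
w=pickle.load(open("w5.pkl","rb"));s=pickle.load(open("s4.pkl","rb"));d=pickle.load(open("d5.pkl","rb"));po=w["pose"];Q=rot(po[1])
for b in(0,.0187,.03,.04):
    p=po[0]-b*Q[:,2];print(b,p.round(3),proj(w,p,po).round(1),proj(s,p).round(1),proj(d,p).round(1))
# grip ends from scene
print("grip far end px s4", [onz(s,(x,y),.172).round(3).tolist() for x,y in((344,243),)])
A=cv2.imread("pics/s4.png")[195:265,325:385];B=cv2.imread("pics/d5.png")[130:210,310:390]
f=lambda i:cv2.convertScaleAbs(cv2.resize(i,(400,400*i.shape[0]//i.shape[1]),interpolation=2),alpha=1.6,beta=20)
A,B=f(A),f(B);H=max(len(A),len(B));P=lambda i:cv2.copyMakeBorder(i,0,H-len(i),0,0,0)
cv2.imwrite("pics/c6.png",np.hstack([P(A),P(B)]))
E
```

```text
5.2833 [ 0.5749 -0.1095  0.1456] [ 0.000e+00 -1.003e-01  9.950e-01  1.000e-04] [-0.78  0.21  0.06] [-0.31  0.32  1.56  0.    1.26 -2.08]
0 [ 0.575 -0.11   0.146] [317.4 231.3] [349.6 240.4] [359.  172.9]
0.0187 [ 0.575 -0.11   0.164] [317.3 244.1] [350.  235.4] [359.2 168.7]
0.03 [ 0.575 -0.11   0.176] [317.2 253.1] [350.3 232.3] [359.4 166.1]
0.04 [ 0.575 -0.11   0.186] [317.1 261.9] [350.5 229.5] [359.5 163.7]
grip far end px s4 [[0.543, -0.118, 0.172]]
```

View pics/c6.png

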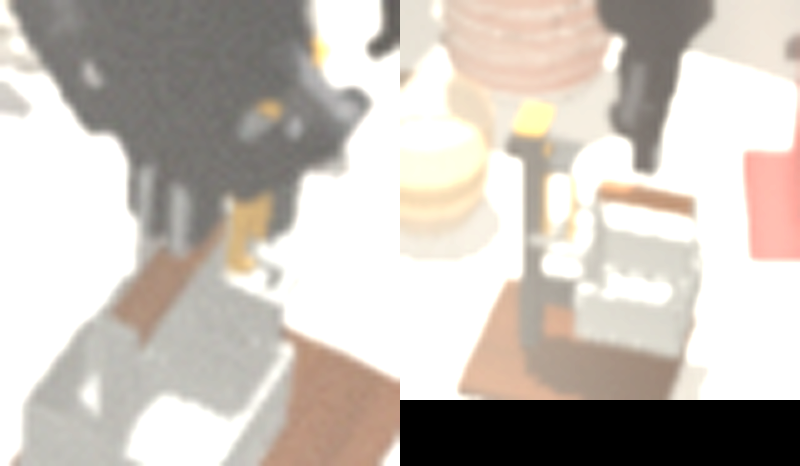

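In all three views the real fingertips sit about 35 mm higher than the reported TCP: side (359,164) against a projected (359,173), while the grip matches z=0.164. So I need about 36 mm more depth. I'll open and descend, watching the force.

```bash
python3 -m pendant '[{"dx":0,"dy":0,"dz":-0.004,"rx":0,"ry":0,"rz":0,"hand":0.06},{"dx":0,"dy":0,"dz":0,"rx":0,"ry":0,"rz":0,"hand":0.06},{"dx":0,"dy":0,"dz":0,"rx":0,"ry":0,"rz":0,"hand":0.06},{"dx":0,"dy":0,"dz":0,"rx":0,"ry":0,"rz":0,"hand":0.06},{"dx":0,"dy":0,"dz":0,"rx":0,"ry":0,"rz":0,"hand":0.06},{"dx":0,"dy":0,"dz":0,"rx":0,"ry":0,"rz":0,"hand":0.06}]'
python3 -m pendant '[{"dx":0,"dy":0,"dz":0.01,"rx":0,"ry":0,"rz":0,"hand":0.06},{"dx":0,"dy":0,"dz":0.01,"rx":0,"ry":0,"rz":0,"hand":0.06},{"dx":0,"dy":0,"dz":0.008,"rx":0,"ry":0,"rz":0,"hand":0.06},{"dx":0,"dy":0,"dz":0,"rx":0,"ry":0,"rz":0,"hand":0.06}]'
python3 -m pendant '[{"dx":0,"dy":0,"dz":0.01,"rx":0,"ry":0,"rz":0,"hand":0.06},{"dx":0,"dy":0,"dz":0,"rx":0,"ry":0,"rz":0,"hand":0.06},{"dx":0,"dy":0,"dz":0,"rx":0,"ry":0,"rz":0,"hand":0.06}]'
python3 -m pendant '[{"dx":0,"dy":0,"dz":0,"rx":0,"ry":0,"rz":0,"hand":0.025},{"dx":0,"dy":0,"dz":0,"rx":0,"ry":0,"rz":0,"hand":0.025},{"dx":0,"dy":0,"dz":0,"rx":0,"ry":0,"rz":0,"hand":0.025},{"dx":0,"dy":0,"dz":0,"rx":0,"ry":0,"rz":0,"hand":0.012},{"dx":0,"dy":0,"dz":0,"rx":0,"ry":0,"rz":0,"hand":0.012},{"dx":0,"dy":0,"dz":0,"rx":0,"ry":0,"rz":0,"hand":0.005},{"dx":0,"dy":0,"dz":0,"rx":0,"ry":0,"rz":0,"hand":0.005},{"dx":0,"dy":0,"dz":0,"rx":0,"ry":0,"rz":0,"hand":0.005}]' 40
```

```text
clock: 5.83
position: [0.5748, -0.1095, 0.1495]
ee_rot: [-0.0, -0.1, 0.995, 0.0]
contact_force: [0.1, -0.0, -0.4]
width: 0.06
gripper_force: 0.0
clock: 6.17
position: [0.5729, -0.1089, 0.1187]
ee_rot: [-0.002, -0.1, 0.995, 0.001]
contact_force: [-0.4, -0.6, 0.3]
width: 0.06
gripper_force: 0.0
clock: 6.42
position: [0.5744, -0.1094, 0.1108]
ee_rot: [-0.001, -0.1, 0.995, 0.0]
contact_force: [1.1, -0.3, -0.3]
width: 0.06
gripper_force: 0.0
clock: 7.08
position: [0.575, -0.1095, 0.112]
ee_rot: [0.0, -0.1, 0.995, 0.0]
contact_force: [-0.7, 0.0, 3.3]
width: 0.013
gripper_force: 39.7
```

Gripped: 13 mm opening, 40 N. I'll lift 10 mm to clear the rubber block, then centre the bar in its play (3 mm towards the post).

```bash
python3 -m pendant '[{"dx":0,"dy":0,"dz":-0.002,"rx":0,"ry":0,"rz":0,"hand":0.005},{"dx":0,"dy":0,"dz":-0.002,"rx":0,"ry":0,"rz":0,"hand":0.005},{"dx":0,"dy":0,"dz":-0.002,"rx":0,"ry":0,"rz":0,"hand":0.005},{"dx":0,"dy":0,"dz":-0.002,"rx":0,"ry":0,"rz":0,"hand":0.005},{"dx":0,"dy":0,"dz":-0.002,"rx":0,"ry":0,"rz":0,"hand":0.005},{"dx":0,"dy":0,"dz":0,"rx":0,"ry":0,"rz":0,"hand":0.005},{"dx":0,"dy":0,"dz":0,"rx":0,"ry":0,"rz":0,"hand":0.005}]'
python3 -m pendant '[{"dx":-0.001,"dy":0,"dz":-0.001,"rx":0,"ry":0,"rz":0,"hand":0.005},{"dx":-0.001,"dy":0,"dz":-0.001,"rx":0,"ry":0,"rz":0,"hand":0.005},{"dx":-0.001,"dy":0,"dz":0,"rx":0,"ry":0,"rz":0,"hand":0.005},{"dx":0,"dy":0,"dz":0,"rx":0,"ry":0,"rz":0,"hand":0.005},{"dx":0,"dy":0,"dz":0,"rx":0,"ry":0,"rz":0,"hand":0.005}]'
python3 snap.py wrist w7 >/dev/null; python3 snap.py scene s7
python3 - <<'E'
import cv2,numpy as np
A=cv2.imread("pics/w7.png")[160:300,240:390];B=cv2.imread("pics/s7.png")[190:280,315:395]
f=lambda i:cv2.convertScaleAbs(cv2.resize(i,(400,400*i.shape[0]//i.shape[1]),interpolation=2),alpha=1.5,beta=10)
A,B=f(A),f(B);H=max(len(A),len(B));P=lambda i:cv2.copyMakeBorder(i,0,H-len(i),0,0,0)
cv2.imwrite("pics/c7.png",np.hstack([P(A),P(B)]))
E
```

```text
clock: 7.67
position: [0.5751, -0.1096, 0.1218]
ee_rot: [0.0, -0.1, 0.995, -0.0]
contact_force: [1.9, 0.6, -5.0]
width: 0.013
gripper_force: 39.1
clock: 8.08
position: [0.5774, -0.109, 0.1236]
ee_rot: [-0.0, -0.1, 0.995, 0.0]
contact_force: [-0.1, 0.1, -3.2]
width: 0.0135
gripper_force: 39.3
8.1333 [ 0.5774 -0.109   0.1235] [-4.000e-04 -1.003e-01  9.950e-01  1.000e-04] [ 0.63  0.41 -4.74] [-0.3   0.34  1.59 -0.    1.22 -2.08]
```

That makes 11 pictures viewed, one over the limit of 10, so from here I'll work from numbers only. I'll lift in small steps, reading the force.

```bash
python3 -m pendant '[{"dx":0,"dy":0,"dz":-0.002,"rx":0,"ry":0,"rz":0,"hand":0.005},{"dx":0,"dy":0,"dz":-0.002,"rx":0,"ry":0,"rz":0,"hand":0.005},{"dx":0,"dy":0,"dz":-0.002,"rx":0,"ry":0,"rz":0,"hand":0.005},{"dx":0,"dy":0,"dz":0,"rx":0,"ry":0,"rz":0,"hand":0.005},{"dx":0,"dy":0,"dz":0,"rx":0,"ry":0,"rz":0,"hand":0.005}]'|grep -E "pos|cont"
python3 -m pendant '[{"dx":0,"dy":0,"dz":-0.002,"rx":0,"ry":0,"rz":0,"hand":0.005},{"dx":0,"dy":0,"dz":-0.002,"rx":0,"ry":0,"rz":0,"hand":0.005},{"dx":0,"dy":0,"dz":-0.002,"rx":0,"ry":0,"rz":0,"hand":0.005},{"dx":0,"dy":0,"dz":0,"rx":0,"ry":0,"rz":0,"hand":0.005},{"dx":0,"dy":0,"dz":0,"rx":0,"ry":0,"rz":0,"hand":0.005}]'|grep -E "pos|cont"
python3 - <<'E'
# tip top / roof height from the first pictures, on the stand's axis
import pickle
from h import *
d=pickle.load(open("im0.pkl","rb"));s=d["scene"];g=d["side"]
a=np.radians(11.2);O=np.array([.653,-.0938])
def st(x,y,z): return [O[0]+x*np.cos(a)-y*np.sin(a),O[1]+x*np.sin(a)+y*np.cos(a),z]
for h in(.134,.145,.155,.165,.176): print(h,"tip s",proj(s,st(-.0285,0,h)).round(1),"side",proj(g,st(-.0285,0,h)).round(1),"roof front top s",proj(s,st(-.031,0,h+.012)).round(1))
hv=cv2.cvtColor(np.ascontiguousarray(s["frame"]),cv2.COLOR_RGB2HSV)
for r in range(205,240): print(r,[tuple(int(v) for v in hv[r,c]) for c in range(359,366,2)])
E
```

```text
position: [0.578, -0.109, 0.1299]
contact_force: [-0.3, 0.2, -3.8]
position: [0.578, -0.109, 0.1358]
contact_force: [-0.3, 0.5, -3.3]
0.134 tip s [359.3 230. ] side [344.5 172.7] roof front top s [359.2 227.4]
0.145 tip s [359.6 227.1] side [344.5 170.2] roof front top s [359.5 224.5]
0.155 tip s [359.9 224.4] side [344.6 168. ] roof front top s [359.8 221.8]
0.165 tip s [360.2 221.7] side [344.7 165.7] roof front top s [360.1 219. ]
0.176 tip s [360.5 218.7] side [344.7 163.2] roof front top s [360.4 215.9]
205 [(18, 23, 112), (16, 27, 104), (15, 34, 75), (20, 84, 97)]
206 [(18, 23, 109), (16, 27, 105), (18, 18, 70), (19, 28, 72)]
207 [(21, 30, 110), (18, 32, 105), (23, 14, 71), (12, 18, 71)]
208 [(18, 32, 105), (19, 28, 101), (24, 18, 72), (17, 24, 73)]
209 [(18, 30, 86), (19, 23, 88), (16, 41, 81), (17, 45, 80)]
210 [(17, 22, 83), (8, 13, 76), (18, 69, 93), (18, 88, 104)]
211 [(20, 8, 91), (23, 12, 82), (17, 56, 96), (18, 106, 116)]
212 [(20, 8, 94), (18, 14, 92), (20, 25, 90), (17, 69, 103)]
213 [(38, 11, 95), (20, 8, 91), (18, 14, 93), (23, 22, 92)]
214 [(30, 11, 94), (30, 8, 94
[... 938 characters left out ...]
 114), (18, 106, 118), (18, 106, 118), (21, 40, 82)]
230 [(19, 64, 115), (18, 97, 118), (18, 85, 117), (19, 23, 90)]
231 [(18, 77, 116), (18, 89, 118), (20, 32, 118), (17, 15, 119)]
232 [(18, 84, 116), (18, 80, 118), (21, 14, 129), (30, 9, 147)]
233 [(19, 91, 118), (18, 93, 126), (22, 22, 130), (25, 10, 155)]
234 [(18, 84, 119), (18, 107, 131), (19, 50, 127), (25, 11, 135)]
235 [(20, 57, 129), (18, 85, 126), (21, 29, 139), (30, 11, 114)]
236 [(21, 29, 143), (19, 33, 145), (23, 13, 162), (24, 11, 115)]
237 [(19, 15, 132), (26, 11, 156), (30, 8, 166), (20, 14, 112)]
238 [(25, 14, 107), (20, 12, 131), (25, 10, 156), (25, 11, 135)]
239 [(24, 12, 103), (25, 14, 107), (21, 15, 123), (25, 10, 149)]
```

From the pictures: tip top about 0.164 and roof underside about 0.176, so roof contact should come near a 47 mm lift (TCP z ≈ 0.159). I'm at 24 mm now.

```bash
python3 -m pendant '[{"dx":0,"dy":0,"dz":-0.002,"rx":0,"ry":0,"rz":0,"hand":0.005},{"dx":0,"dy":0,"dz":-0.002,"rx":0,"ry":0,"rz":0,"hand":0.005},{"dx":0,"dy":0,"dz":-0.002,"rx":0,"ry":0,"rz":0,"hand":0.005},{"dx":0,"dy":0,"dz":-0.002,"rx":0,"ry":0,"rz":0,"hand":0.005},{"dx":0,"dy":0,"dz":0,"rx":0,"ry":0,"rz":0,"hand":0.005},{"dx":0,"dy":0,"dz":0,"rx":0,"ry":0,"rz":0,"hand":0.005}]'|grep -E "pos|cont"
python3 -m pendant '[{"dx":0,"dy":0,"dz":-0.001,"rx":0,"ry":0,"rz":0,"hand":0.005},{"dx":0,"dy":0,"dz":-0.001,"rx":0,"ry":0,"rz":0,"hand":0.005},{"dx":0,"dy":0,"dz":-0.001,"rx":0,"ry":0,"rz":0,"hand":0.005},{"dx":0,"dy":0,"dz":-0.001,"rx":0,"ry":0,"rz":0,"hand":0.005},{"dx":0,"dy":0,"dz":0,"rx":0,"ry":0,"rz":0,"hand":0.005},{"dx":0,"dy":0,"dz":0,"rx":0,"ry":0,"rz":0,"hand":0.005}]'|grep -E "pos|cont"
```

```text
position: [0.578, -0.109, 0.1438]
contact_force: [0.8, 0.7, -2.8]
position: [0.5779, -0.109, 0.1477]
contact_force: [1.0, -0.1, -4.0]
```

```bash
python3 -m pendant '[{"dx":0,"dy":0,"dz":-0.001,"rx":0,"ry":0,"rz":0,"hand":0.005},{"dx":0,"dy":0,"dz":-0.001,"rx":0,"ry":0,"rz":0,"hand":0.005},{"dx":0,"dy":0,"dz":0,"rx":0,"ry":0,"rz":0,"hand":0.005},{"dx":0,"dy":0,"dz":0,"rx":0,"ry":0,"rz":0,"hand":0.005}]'|grep -E "pos|cont"
```

```text
position: [0.5779, -0.109, 0.1497]
contact_force: [-0.1, -0.1, -3.8]
```

```bash
python3 -m pendant '[{"dx":0,"dy":0,"dz":-0.001,"rx":0,"ry":0,"rz":0,"hand":0.005},{"dx":0,"dy":0,"dz":0,"rx":0,"ry":0,"rz":0,"hand":0.005},{"dx":0,"dy":0,"dz":0,"rx":0,"ry":0,"rz":0,"hand":0.005}]'|grep -E "pos|cont"
python3 -m pendant '[{"dx":0,"dy":0,"dz":-0.001,"rx":0,"ry":0,"rz":0,"hand":0.005},{"dx":0,"dy":0,"dz":0,"rx":0,"ry":0,"rz":0,"hand":0.005},{"dx":0,"dy":0,"dz":0,"rx":0,"ry":0,"rz":0,"hand":0.005}]'|grep -E "pos|cont"
```

```text
position: [0.5779, -0.109, 0.1507]
contact_force: [-0.3, 0.1, -3.1]
position: [0.5779, -0.109, 0.1517]
contact_force: [-0.5, -1.4, -3.7]
```

```bash
python3 -m pendant '[{"dx":0,"dy":0,"dz":-0.001,"rx":0,"ry":0,"rz":0,"hand":0.005},{"dx":0,"dy":0,"dz":0,"rx":0,"ry":0,"rz":0,"hand":0.005},{"dx":0,"dy":0,"dz":0,"rx":0,"ry":0,"rz":0,"hand":0.005}]'|grep -E "pos|cont"
```

```text
position: [0.5779, -0.109, 0.1527]
contact_force: [-0.5, -0.3, -4.0]
```

```bash
python3 -m pendant '[{"dx":0,"dy":0,"dz":-0.001,"rx":0,"ry":0,"rz":0,"hand":0.005},{"dx":0,"dy":0,"dz":0,"rx":0,"ry":0,"rz":0,"hand":0.005},{"dx":0,"dy":0,"dz":0,"rx":0,"ry":0,"rz":0,"hand":0.005}]'|grep -E "pos|cont"
```

```text
position: [0.5779, -0.109, 0.1537]
contact_force: [0.1, -0.4, -4.1]
```

```bash
python3 -m pendant '[{"dx":0,"dy":0,"dz":-0.001,"rx":0,"ry":0,"rz":0,"hand":0.005},{"dx":0,"dy":0,"dz":0,"rx":0,"ry":0,"rz":0,"hand":0.005},{"dx":0,"dy":0,"dz":0,"rx":0,"ry":0,"rz":0,"hand":0.005}]'|grep -E "pos|cont"
```

```text
position: [0.5779, -0.109, 0.1547]
contact_force: [0.4, -0.4, -4.1]
```

```bash
python3 -m pendant '[{"dx":0,"dy":0,"dz":-0.001,"rx":0,"ry":0,"rz":0,"hand":0.005},{"dx":0,"dy":0,"dz":0,"rx":0,"ry":0,"rz":0,"hand":0.005},{"dx":0,"dy":0,"dz":0,"rx":0,"ry":0,"rz":0,"hand":0.005}]'|grep -E "pos|cont"
```

```text
position: [0.5779, -0.109, 0.1557]
contact_force: [-1.0, -0.6, -3.4]
```

```bash
python3 -m pendant '[{"dx":0,"dy":0,"dz":-0.001,"rx":0,"ry":0,"rz":0,"hand":0.005},{"dx":0,"dy":0,"dz":0,"rx":0,"ry":0,"rz":0,"hand":0.005},{"dx":0,"dy":0,"dz":0,"rx":0,"ry":0,"rz":0,"hand":0.005}]'|grep -E "pos|cont"
```

```text
position: [0.5779, -0.1089, 0.1567]
contact_force: [-0.2, -0.6, -3.0]
```

```bash
python3 -m pendant '[{"dx":0,"dy":0,"dz":-0.001,"rx":0,"ry":0,"rz":0,"hand":0.005},{"dx":0,"dy":0,"dz":0,"rx":0,"ry":0,"rz":0,"hand":0.005},{"dx":0,"dy":0,"dz":0,"rx":0,"ry":0,"rz":0,"hand":0.005}]'|grep -E "pos|cont"
```

```text
position: [0.5779, -0.109, 0.1577]
contact_force: [-0.3, -0.4, -4.7]
```

```bash
python3 -m pendant '[{"dx":0,"dy":0,"dz":-0.001,"rx":0,"ry":0,"rz":0,"hand":0.005},{"dx":0,"dy":0,"dz":0,"rx":0,"ry":0,"rz":0,"hand":0.005},{"dx":0,"dy":0,"dz":0,"rx":0,"ry":0,"rz":0,"hand":0.005}]'|grep -E "pos|cont"
```

```text
position: [0.5779, -0.109, 0.1587]
contact_force: [-0.3, 0.0, -3.7]
```

```bash
python3 -m pendant '[{"dx":0,"dy":0,"dz":-0.001,"rx":0,"ry":0,"rz":0,"hand":0.005},{"dx":0,"dy":0,"dz":0,"rx":0,"ry":0,"rz":0,"hand":0.005},{"dx":0,"dy":0,"dz":0,"rx":0,"ry":0,"rz":0,"hand":0.005}]'|grep -E "pos|cont"; python3 -c "
from rig import manip;print(manip.get_state()['moment'].round(3))"
```

```text
position: [0.5779, -0.109, 0.1597]
contact_force: [-0.2, -0.1, -3.5]
[-0.045 -0.007  0.016]
```

```bash
python3 -m pendant '[{"dx":0,"dy":0,"dz":-0.001,"rx":0,"ry":0,"rz":0,"hand":0.005},{"dx":0,"dy":0,"dz":0,"rx":0,"ry":0,"rz":0,"hand":0.005},{"dx":0,"dy":0,"dz":0,"rx":0,"ry":0,"rz":0,"hand":0.005}]'|grep -E "pos|cont"; python3 -c "
from rig import manip;print(manip.get_state()['moment'].round(3))"
```

```text
position: [0.5779, -0.109, 0.1607]
contact_force: [0.8, -0.6, -3.7]
[ 0.053  0.014 -0.004]
```

```bash
python3 -m pendant '[{"dx":0,"dy":0,"dz":-0.001,"rx":0,"ry":0,"rz":0,"hand":0.005},{"dx":0,"dy":0,"dz":0,"rx":0,"ry":0,"rz":0,"hand":0.005},{"dx":0,"dy":0,"dz":0,"rx":0,"ry":0,"rz":0,"hand":0.005}]'|grep -E "clo|pos|cont"; python3 -c "
from rig import manip;print(manip.get_state()['moment'].round(3))"
```

```text
clock: 13.35
position: [0.5779, -0.109, 0.1617]
contact_force: [-0.1, 0.2, -3.7]
[-0.029  0.012 -0.022]
```

```bash
python3 -m pendant '[{"dx":0,"dy":0,"dz":-0.0005,"rx":0,"ry":0,"rz":0,"hand":0.005},{"dx":0,"dy":0,"dz":0,"rx":0,"ry":0,"rz":0,"hand":0.005},{"dx":0,"dy":0,"dz":0,"rx":0,"ry":0,"rz":0,"hand":0.005}]'|grep -E "pos|cont"; python3 -c "
from rig import manip;print(manip.get_state()['moment'].round(3))"
```

```text
position: [0.5778, -0.109, 0.1621]
contact_force: [0.8, -0.9, -3.6]
[ 0.007 -0.009  0.003]
```

```bash
python3 -m pendant '[{"dx":0,"dy":0,"dz":-0.001,"rx":0,"ry":0,"rz":0,"hand":0.005},{"dx":0,"dy":0,"dz":0,"rx":0,"ry":0,"rz":0,"hand":0.005},{"dx":0,"dy":0,"dz":0,"rx":0,"ry":0,"rz":0,"hand":0.005}]'|grep -E "clo|pos|cont"; python3 -c "
from rig import manip;print(manip.get_state()['moment'].round(3))"
```

```text
clock: 13.85
position: [0.5777, -0.1089, 0.163]
contact_force: [-0.8, 0.0, -4.6]
[-0.004  0.023  0.018]
```

```bash
python3 -m pendant '[{"dx":0,"dy":0,"dz":-0.001,"rx":0,"ry":0,"rz":0,"hand":0.005},{"dx":0,"dy":0,"dz":0,"rx":0,"ry":0,"rz":0,"hand":0.005},{"dx":0,"dy":0,"dz":0,"rx":0,"ry":0,"rz":0,"hand":0.005}]'|grep -E "pos|cont"; python3 -c "
from rig import manip;print(manip.get_state()['moment'].round(3))"
```

```text
position: [0.5778, -0.1089, 0.1636]
contact_force: [2.5, 0.3, -6.8]
[-0.034 -0.04  -0.002]
```

```bash
python3 -m pendant '[{"dx":0,"dy":0,"dz":-0.0004,"rx":0,"ry":0,"rz":0,"hand":0.005},{"dx":0,"dy":0,"dz":0,"rx":0,"ry":0,"rz":0,"hand":0.005},{"dx":0,"dy":0,"dz":0,"rx":0,"ry":0,"rz":0,"hand":0.005}]'|grep -E "pos|rot|cont"; python3 -c "
from rig import manip;print(manip.get_state()['moment'].round(3))"
```

```text
position: [0.5779, -0.1088, 0.164]
ee_rot: [-0.0, -0.1, 0.995, 0.0]
contact_force: [2.8, -0.3, -8.8]
[ 0.018 -0.136 -0.012]
```

Roof felt: Fz went from -3.7 to -8.8 N, with contact starting at TCP z ≈ 0.1632. I'll back down to 2 mm below contact and check before drawing out.

```bash
python3 -m pendant '[{"dx":0,"dy":0,"dz":0.0016,"rx":0,"ry":0,"rz":0,"hand":0.005},{"dx":0,"dy":0,"dz":0.0016,"rx":0,"ry":0,"rz":0,"hand":0.005},{"dx":0,"dy":0,"dz":0,"rx":0,"ry":0,"rz":0,"hand":0.005},{"dx":0,"dy":0,"dz":0,"rx":0,"ry":0,"rz":0,"hand":0.005}]'; python3 -c "
from rig import manip;s=manip.get_state();print(s['moment'].round(3),s['position'].round(4))"
```

```text
clock: 14.68
position: [0.5779, -0.1091, 0.162]
ee_rot: [0.0, -0.1, 0.995, -0.0]
contact_force: [0.5, -0.6, -3.2]
width: 0.0133
gripper_force: 39.6
[0.026 0.031 0.011] [ 0.5779 -0.1091  0.162 ]
```

```bash
python3 -m pendant '[{"dx":0,"dy":0,"dz":0.0007,"rx":0,"ry":0,"rz":0,"hand":0.005},{"dx":0.0015,"dy":0,"dz":0,"rx":0,"ry":0,"rz":0,"hand":0.005},{"dx":0.0015,"dy":0,"dz":0,"rx":0,"ry":0,"rz":0,"hand":0.005},{"dx":0.0015,"dy":0,"dz":0,"rx":0,"ry":0,"rz":0,"hand":0.005},{"dx":0.0015,"dy":0,"dz":0,"rx":0,"ry":0,"rz":0,"hand":0.005},{"dx":0,"dy":0,"dz":0,"rx":0,"ry":0,"rz":0,"hand":0.005},{"dx":0,"dy":0,"dz":0,"rx":0,"ry":0,"rz":0,"hand":0.005}]'
```

```text
clock: 15.27
position: [0.5718, -0.1102, 0.1607]
ee_rot: [0.0, -0.1, 0.995, 0.0]
contact_force: [-0.1, -0.9, -2.9]
width: 0.0133
gripper_force: 39.6
```

```bash
python3 -m pendant '[{"dx":0.001,"dy":0,"dz":0,"rx":0,"ry":0,"rz":0,"hand":0.005},{"dx":0.001,"dy":0,"dz":0,"rx":0,"ry":0,"rz":0,"hand":0.005},{"dx":0,"dy":0,"dz":0,"rx":0,"ry":0,"rz":0,"hand":0.005},{"dx":0,"dy":0,"dz":0,"rx":0,"ry":0,"rz":0,"hand":0.005}]'; python3 -c "
from rig import manip;s=manip.get_state();print(s['moment'].round(3),s['position'].round(4))"
```

```text
clock: 15.6
position: [0.5699, -0.1106, 0.1606]
ee_rot: [0.0, -0.1, 0.995, 0.0]
contact_force: [-0.8, 0.3, -3.2]
width: 0.0128
gripper_force: 39.6
[ 0.03  -0.014  0.008] [ 0.5699 -0.1106  0.1606]
```

No resistance, and the bar is already over the tip. Carrying on out.

```bash
python3 -m pendant '[{"dx":0.001,"dy":0,"dz":-0.0004,"rx":0,"ry":0,"rz":0,"hand":0.005},{"dx":0.002,"dy":0,"dz":0,"rx":0,"ry":0,"rz":0,"hand":0.005},{"dx":0.002,"dy":0,"dz":0,"rx":0,"ry":0,"rz":0,"hand":0.005},{"dx":0.002,"dy":0,"dz":0,"rx":0,"ry":0,"rz":0,"hand":0.005},{"dx":0.002,"dy":0,"dz":0,"rx":0,"ry":0,"rz":0,"hand":0.005},{"dx":0.002,"dy":0,"dz":0,"rx":0,"ry":0,"rz":0,"hand":0.005}]'
python3 -m pendant '[{"dx":0.005,"dy":0,"dz":0,"rx":0,"ry":0,"rz":0,"hand":0.005},{"dx":0.01,"dy":0,"dz":0,"rx":0,"ry":0,"rz":0,"hand":0.005},{"dx":0.01,"dy":0,"dz":0,"rx":0,"ry":0,"rz":0,"hand":0.005},{"dx":0.01,"dy":0,"dz":0,"rx":0,"ry":0,"rz":0,"hand":0.005},{"dx":0.01,"dy":0,"dz":0,"rx":0,"ry":0,"rz":0,"hand":0.005},{"dx":0.01,"dy":0,"dz":0,"rx":0,"ry":0,"rz":0,"hand":0.005},{"dx":0.005,"dy":0,"dz":0,"rx":0,"ry":0,"rz":0,"hand":0.005},{"dx":0,"dy":0,"dz":0,"rx":0,"ry":0,"rz":0,"hand":0.005},{"dx":0,"dy":0,"dz":0,"rx":0,"ry":0,"rz":0,"hand":0.005}]'
python3 snap.py wrist w8; python3 snap.py scene s8
cat > m8.py <<'E'
import pickle,sys
from h import *
w=pickle.load(open(sys.argv[1]+".pkl","rb"));po=w["pose"];f=np.ascontiguousarray(w["frame"][:,:,::-1]);Q=rot(po[1])
print("tool head",np.degrees(np.arctan2(-Q[1,0],-Q[0,0])))
g=cv2.cvtColor(f,cv2.COLOR_BGR2GRAY);k=cv2.inRange(g,0,70)
px=proj(w,[.443,.173,.01],po).round().astype(int);print("dish px",px)
n,lab,stt,ce=cv2.connectedComponentsWithStats(k)
i=lab[px[1],px[0]];print(i,stt[i])
c=max(cv2.findContours((lab==i).astype(np.uint8),0,1)[0],key=cv2.contourArea)
q=cv2.approxPolyDP(c,5,True)[:,0];print(q.tolist())
print(cv2.minAreaRect(np.array([onz(w,p[0],.0085,po)[:2] for p in c],np.float32)))
E
python3 m8.py w8
```

```text
clock: 16.1
position: [0.5589, -0.1128, 0.161]
ee_rot: [0.0, -0.1, 0.995, 0.0]
contact_force: [-0.2, 0.0, -3.6]
width: 0.0126
gripper_force: 39.6
clock: 16.85
position: [0.5005, -0.1249, 0.1613]
ee_rot: [0.001, -0.1, 0.995, -0.0]
contact_force: [-0.5, 0.3, -3.6]
width: 0.0127
gripper_force: 39.7
16.85 [ 0.5005 -0.1249  0.1613] [ 6.00e-04 -1.00e-01  9.95e-01 -1.00e-04] [-0.49  0.29 -3.61] [-0.38  0.21  1.68  0.    1.26 -2.15]
16.9 [ 0.5009 -0.1249  0.1613] [ 7.000e-04 -1.001e-01  9.950e-01 -1.000e-04] [-0.28 -0.   -4.11] [-0.38  0.21  1.68  0.    1.26 -2.15]
tool head 11.479031767932312
dish px [542 183]
281 [ 505  137   69   87 3441]
[[533, 137], [505, 201], [547, 223], [573, 166]]
((0.44335421919822693, 0.17314380407333374), (0.10079140961170197, 0.09501802921295166), 80.38645935058594)
```

The caddy is free of the hook and upright. Dish centre is (0.443,0.173), with sides at -9.7°. I'll carry it over the dish and turn it 21°.

```bash
python3 -m pendant '[{"dx":-0.0003,"dy":0.012,"dz":0,"rx":0,"ry":0,"rz":0,"hand":0.005},{"dx":-0.0003,"dy":0.022,"dz":0,"rx":0,"ry":0,"rz":0,"hand":0.005},{"dx":-0.0003,"dy":0.03,"dz":0,"rx":0,"ry":0,"rz":0,"hand":0.005},{"dx":-0.0003,"dy":0.03,"dz":0,"rx":0,"ry":0,"rz":0,"hand":0.005},{"dx":-0.0003,"dy":0.03,"dz":0,"rx":0,"ry":0,"rz":0,"hand":0.005},{"dx":-0.0003,"dy":0.03,"dz":0,"rx":0,"ry":0,"rz":0,"hand":0.005},{"dx":-0.0003,"dy":0.03,"dz":0,"rx":0,"ry":0,"rz":0,"hand":0.005},{"dx":-0.0003,"dy":0.03,"dz":0,"rx":0,"ry":0,"rz":0,"hand":0.005},{"dx":-0.0003,"dy":0.03,"dz":0,"rx":0,"ry":0,"rz":0,"hand":0.005},{"dx":-0.0003,"dy":0.03,"dz":0,"rx":0,"ry":0,"rz":0,"hand":0.005},{"dx":-0.0004,"dy":0.02,"dz":0,"rx":0,"ry":0,"rz":0,"hand":0.005},{"dx":0,"dy":0.009,"dz":0,"rx":0,"ry":0,"rz":0,"hand":0.005}]'
python3 -m pendant '[{"dx":0,"dy":0,"dz":0,"rx":0,"ry":0,"rz":3,"hand":0.005},{"dx":0,"dy":0,"dz":0,"rx":0,"ry":0,"rz":5,"hand":0.005},{"dx":0,"dy":0,"dz":0,"rx":0,"ry":0,"rz":6,"hand":0.005},{"dx":0,"dy":0,"dz":0,"rx":0,"ry":0,"rz":5,"hand":0.005},{"dx":0,"dy":0,"dz":0,"rx":0,"ry":0,"rz":2.2,"hand":0.005},{"dx":0,"dy":0,"dz":0,"rx":0,"ry":0,"rz":0,"hand":0.005},{"dx":0,"dy":0,"dz":0,"rx":0,"ry":0,"rz":0,"hand":0.005}]'
python3 snap.py wrist w9; python3 snap.py scene s9; python3 snap.py side d9
cat > m9.py <<'E'
import pickle,sys
from h import *
w=pickle.load(open("w9.pkl","rb"));po=w["pose"];f=np.ascontiguousarray(w["frame"][:,:,::-1]);Q=rot(po[1])
print("tool head",np.degrees(np.arctan2(-Q[1,0],-Q[0,0])))
s=pickle.load(open("s9.pkl","rb"));d=pickle.load(open("d9.pkl","rb"))
# grip colour in scene and side
for nm,im,uvz in(("s",s,None),("d",d,None)):
    h=cv2.cvtColor(np.ascontiguousarray(im["frame"]),cv2.COLOR_RGB2HSV)
    p=proj(im,po[0]+np.array([0,0,.052]));k=cv2.inRange(h,(3,90,60),(18,255,255));x,y=p.astype(int);m=np.zeros_like(k);m[y-22:y+22,x-22:x+22]=k[y-22:y+22,x-22:x+22]
    print(nm,p.round(1),[ (cv2.contourArea(c),cv2.boundingRect(c)) for c in cv2.findContours(m,0,1)[0] if cv2.contourArea(c)>5])
# wrist: caddy bottom/top lines and dish edges by Canny/Hough: headings of lines at plane heights
e=cv2.Canny(cv2.GaussianBlur(f,(3,3),0),50,130)
L=cv2.HoughLinesP(e,1,np.pi/360,25,minLineLength=30,maxLineGap=5)
a=np.radians(-9.7);ax=np.array([np.cos(a),np.sin(a)]);ay=np.array([-ax[1],ax[0]]);D=np.array([.443,.173])
for l in L[:,0]:
    if 200<l[0]<450 and l[1]<330:
        r=[l.tolist()]
        for z in(.01,.1555):
            A,B=onz(w,l[:2],z,po)[:2],onz(w,l[2:],z,po)[:2];v=B-A
            r.append((round(float((np.degrees(np.arctan2(v[1],v[0]))+9.7+45)%90-45),1),(1000*np.array([(A-D)@ax,(A-D)@ay,(B-D)@ax,(B-D)@ay])).round(0).astype(int).tolist()))
        print(r)
E
python3 m9.py
```

```text
clock: 17.95
position: [0.4421, 0.1765, 0.161]
ee_rot: [-0.0, -0.102, 0.995, 0.001]
contact_force: [0.0, 0.1, -4.2]
width: 0.0129
gripper_force: 39.7
clock: 18.53
position: [0.4432, 0.1728, 0.1609]
ee_rot: [-0.0, 0.084, 0.996, -0.0]
contact_force: [0.7, 0.3, -4.3]
width: 0.0129
gripper_force: 39.7
18.5333 [0.4432 0.1728 0.1609] [-1.000e-04  8.380e-02  9.965e-01 -1.000e-04] [ 0.7   0.28 -4.28] [ 0.23  0.15  1.76 -0.    1.24 -1.18]
18.5833 [0.4432 0.1728 0.161 ] [-1.000e-04  8.390e-02  9.965e-01 -0.000e+00] [-0.77  0.23 -2.89] [ 0.23  0.15  1.76 -0.    1.24 -1.18]
18.6333 [0.4432 0.1728 0.161 ] [-0.      0.084   0.9965 -0.    ] [ 0.38  0.68 -3.59] [ 0.23  0.15  1.76 -0.    1.24 -1.18]
tool head -9.619125993011856
s [229.7 191.3] [(12.0, (208, 199, 5, 5))]
d [357.4 224.3] [(10.0, (360, 225, 6, 6))]
[[275, 157, 366, 157], (0.1, [-22, -47, -22, 53]), (0.1, [-48, -26, -48, 30])]
[[227, 26, 300, 9], (10.3, [-171, -99, -185, -19]), (10.3, [-132, -55, -140, -11])]
[[412, 293, 478, 334], (-35.8, [159, 127, 254, 258]), (-35.8, [55, 72, 108, 146])]
[[317, 7, 376, 1], (8.8, [-187, -1, -197, 62]), (8.8, [-141, 0, -147, 35])]
[[368, 270, 371, 228], (0.3, [120, 63, 63, 63]), (0.3, [33, 36, 0, 36])]
[[277, 132, 356, 132], (0.0, [-49, -44, -49, 41]), (0.0, [-63, -25, -63, 23])]
[[304, 255, 306, 304], (0.9, [98, -17, 173, -16]), (0.9, [20, -9, 63, -9])]
[[375, 226, 378, 170], (0.4, [60, 68, -8, 67]), (0.4, [-1, 38, -40, 38])]
[[327, 61, 390, 38], (23.1, [-126, 9, -155, 77]), (23.1, [-106, 6, -123, 44])]
[[289, 13, 302, 48], (19.1, [-181, -31, -140, -17]), (19.1, [-137, -17, -115, -9])]
[[335, 248, 339, 293], (5.9, [89, 21, 155, 28]), (5.9, [15, 12, 52, 16])]
[[273, 182, 275, 223], (0.1, [7, -50, 56, -50]), (0.1, [-32, -28, -4, -28])]
[[266, 217, 270, 270], (0.2, [49, -61, 121, -60]), (0.2, [-8, -34, 33, -34])]
[[344, 54, 383, 40], (23.1, [-134, 27, -152, 69]), (23.1, [-111, 16, -121, 39])]
```

In the wrist view the dish's front edge falls at -49 mm and parallel, as expected. The caddy is within about 2 mm of centre and square, so I'll make a 1–1.5 mm correction and lower it.

```bash
python3 -m pendant '[{"dx":-0.0015,"dy":-0.001,"dz":0.008,"rx":0,"ry":0,"rz":0,"hand":0.005},{"dx":0,"dy":0,"dz":0.016,"rx":0,"ry":0,"rz":0,"hand":0.005},{"dx":0,"dy":0,"dz":0.016,"rx":0,"ry":0,"rz":0,"hand":0.005},{"dx":0,"dy":0,"dz":0.016,"rx":0,"ry":0,"rz":0,"hand":0.005},{"dx":0,"dy":0,"dz":0.016,"rx":0,"ry":0,"rz":0,"hand":0.005},{"dx":0,"dy":0,"dz":0.01,"rx":0,"ry":0,"rz":0,"hand":0.005},{"dx":0,"dy":0,"dz":0.006,"rx":0,"ry":0,"rz":0,"hand":0.005},{"dx":0,"dy":0,"dz":0.002,"rx":0,"ry":0,"rz":0,"hand":0.005},{"dx":0,"dy":0,"dz":0,"rx":0,"ry":0,"rz":0,"hand":0.005},{"dx":0,"dy":0,"dz":0,"rx":0,"ry":0,"rz":0,"hand":0.005}]'
python3 snap.py wrist w10
cat > m10.py <<'E'
import pickle
from h import *
w=pickle.load(open("w10.pkl","rb"));po=w["pose"];f=np.ascontiguousarray(w["frame"][:,:,::-1]);Q=rot(po[1])
a=np.radians(-9.7);ax=np.array([np.cos(a),np.sin(a)]);ay=np.array([-ax[1],ax[0]]);D=np.array([.443,.173])
for z in(.01,.019,.065):
    print(z,[proj(w,[*(D+x*ax+y*ay),z],po).round(0).tolist() for x,y in((-.049,-.049),(-.049,.049),(-.038,-.038),(-.038,.038),(.038,.038))])
e=cv2.Canny(cv2.GaussianBlur(f,(3,3),0),40,110)
for l in cv2.HoughLinesP(e,1,np.pi/360,25,minLineLength=28,maxLineGap=5)[:,0]:
    if 220<l[0]<430 and 80<l[1]<300:
        r=[l.tolist()]
        for z in(.01,.019,.065):
            A,B=onz(w,l[:2],z,po)[:2],onz(w,l[2:],z,po)[:2]
            r.append((1000*np.array([(A-D)@ax,(A-D)@ay,(B-D)@ax,(B-D)@ay])).round(0).astype(int).tolist())
        print(r)
E
python3 m10.py
```

```text
clock: 19.52
position: [0.4452, 0.1717, 0.0714]
ee_rot: [0.001, 0.084, 0.996, 0.0]
contact_force: [-0.0, 0.2, -3.4]
width: 0.0136
gripper_force: 39.6
19.5167 [0.4452 0.1717 0.0714] [5.000e-04 8.440e-02 9.964e-01 2.000e-04] [-0.01  0.21 -3.42] [ 0.22  0.23  1.89  0.    1.01 -1.18]
0.01 [[257.0, 141.0], [380.0, 141.0], [271.0, 154.0], [366.0, 154.0], [362.0, 240.0]]
0.019 [[255.0, 142.0], [382.0, 142.0], [270.0, 156.0], [368.0, 156.0], [363.0, 245.0]]
0.065 [[241.0, 152.0], [396.0, 152.0], [259.0, 169.0], [379.0, 169.0], [371.0, 273.0]]
[[414, 294, 523, 360], [99, 95, 239, 291], [92, 91, 228, 280], [59, 73, 168, 225]]
[[299, 157, 366, 157], [-35, -16, -36, 38], [-37, -15, -37, 37], [-45, -12, -45, 30]]
[[329, 140, 363, 140], [-49, 8, -49, 35], [-50, 8, -50, 34], [-56, 6, -56, 27]]
[[304, 257, 305, 289], [55, -13, 89, -13], [50, -13, 83, -12], [24, -10, 51, -10]]
[[412, 293, 524, 362], [97, 92, 245, 295], [91, 89, 233, 284], [58, 72, 172, 229]]
[[379, 209, 381, 159], [9, 51, -34, 51], [6, 49, -36, 49], [-11, 40, -44, 39]]
[[266, 218, 269, 267], [17, -45, 65, -45], [13, -43, 60, -44], [-5, -35, 33, -35]]
[[276, 246, 304, 246], [44, -38, 43, -13], [39, -36, 39, -12], [16, -29, 16, -10]]
[[274, 202, 276, 233], [3, -37, 31, -37], [0, -36, 27, -36], [-16, -29, 6, -29]]
[[362, 229, 363, 201], [27, 38, 2, 37], [23, 36, -1, 36], [3, 29, -16, 29]]
[[269, 158, 297, 157], [-35, -40, -35, -17], [-36, -38, -37, -17], [-45, -31, -45, -13]]
```

Front bottom edge is at x=-37, y -38 to +37 mm in the dish's frame, so it's centred within 1 mm. Lowering gently.

```bash
python3 -m pendant '[{"dx":0.0005,"dy":0,"dz":0.003,"rx":0,"ry":0,"rz":0,"hand":0.005},{"dx":0,"dy":0,"dz":0.003,"rx":0,"ry":0,"rz":0,"hand":0.005},{"dx":0,"dy":0,"dz":0.002,"rx":0,"ry":0,"rz":0,"hand":0.005},{"dx":0,"dy":0,"dz":0,"rx":0,"ry":0,"rz":0,"hand":0.005},{"dx":0,"dy":0,"dz":0,"rx":0,"ry":0,"rz":0,"hand":0.005}]'|grep -E "pos|cont"
```

```text
position: [0.4439, 0.1717, 0.0629]
contact_force: [-0.5, 0.5, -3.7]
```

```bash
python3 -m pendant '[{"dx":0,"dy":0,"dz":0.001,"rx":0,"ry":0,"rz":0,"hand":0.005},{"dx":0,"dy":0,"dz":0.001,"rx":0,"ry":0,"rz":0,"hand":0.005},{"dx":0,"dy":0,"dz":0,"rx":0,"ry":0,"rz":0,"hand":0.005},{"dx":0,"dy":0,"dz":0,"rx":0,"ry":0,"rz":0,"hand":0.005}]'|grep -E "pos|cont"
```

```text
position: [0.444, 0.1717, 0.061]
contact_force: [-0.2, 0.1, -3.1]
```

```bash
python3 -m pendant '[{"dx":0,"dy":0,"dz":0.001,"rx":0,"ry":0,"rz":0,"hand":0.005},{"dx":0,"dy":0,"dz":0,"rx":0,"ry":0,"rz":0,"hand":0.005},{"dx":0,"dy":0,"dz":0,"rx":0,"ry":0,"rz":0,"hand":0.005}]'|grep -E "pos|cont"
```

```text
position: [0.444, 0.1717, 0.06]
contact_force: [-0.2, 0.1, -3.0]
```

```bash
python3 -m pendant '[{"dx":0,"dy":0,"dz":0.001,"rx":0,"ry":0,"rz":0,"hand":0.005},{"dx":0,"dy":0,"dz":0,"rx":0,"ry":0,"rz":0,"hand":0.005},{"dx":0,"dy":0,"dz":0,"rx":0,"ry":0,"rz":0,"hand":0.005}]'|grep -E "pos|cont"
```

```text
position: [0.444, 0.1717, 0.0589]
contact_force: [0.5, 0.0, -1.8]
```

```bash
python3 -m pendant '[{"dx":0,"dy":0,"dz":0.0007,"rx":0,"ry":0,"rz":0,"hand":0.005},{"dx":0,"dy":0,"dz":0,"rx":0,"ry":0,"rz":0,"hand":0.005},{"dx":0,"dy":0,"dz":0,"rx":0,"ry":0,"rz":0,"hand":0.005}]'|grep -E "pos|cont"
```

```text
position: [0.4444, 0.1717, 0.0585]
contact_force: [-0.2, 0.1, -1.5]
```

```bash
python3 -m pendant '[{"dx":0,"dy":0,"dz":0.0005,"rx":0,"ry":0,"rz":0,"hand":0.005},{"dx":0,"dy":0,"dz":0,"rx":0,"ry":0,"rz":0,"hand":0.005},{"dx":0,"dy":0,"dz":0,"rx":0,"ry":0,"rz":0,"hand":0.005}]'|grep -E "pos|cont"
```

```text
position: [0.4445, 0.1717, 0.0585]
contact_force: [-1.4, -1.0, 5.3]
```

Touchdown (Fz +5 N). I'll ease off slightly and open slowly.

```bash
python3 -m pendant '[{"dx":0,"dy":0,"dz":-0.0004,"rx":0,"ry":0,"rz":0,"hand":0.005},{"dx":0,"dy":0,"dz":0,"rx":0,"ry":0,"rz":0,"hand":0.005},{"dx":0,"dy":0,"dz":0,"rx":0,"ry":0,"rz":0,"hand":0.005}]' 20 | grep -E "pos|cont|grip"
python3 -m pendant '[{"dx":0,"dy":0,"dz":0,"rx":0,"ry":0,"rz":0,"hand":0.016},{"dx":0,"dy":0,"dz":0,"rx":0,"ry":0,"rz":0,"hand":0.02},{"dx":0,"dy":0,"dz":0,"rx":0,"ry":0,"rz":0,"hand":0.03},{"dx":0,"dy":0,"dz":0,"rx":0,"ry":0,"rz":0,"hand":0.045},{"dx":0,"dy":0,"dz":0,"rx":0,"ry":0,"rz":0,"hand":0.06},{"dx":0,"dy":0,"dz":0,"rx":0,"ry":0,"rz":0,"hand":0.06},{"dx":0,"dy":0,"dz":0,"rx":0,"ry":0,"rz":0,"hand":0.06}]'
```

```text
position: [0.4445, 0.1717, 0.0585]
contact_force: [0.1, -0.2, 4.7]
gripper_force: 40.7
clock: 22.15
position: [0.4441, 0.1717, 0.0582]
ee_rot: [-0.0, 0.084, 0.996, 0.0]
contact_force: [-0.1, -0.5, 0.1]
width: 0.06
gripper_force: 0.0
```

Released. Now retreating straight up and checking numerically.

```bash
python3 -m pendant '[{"dx":0,"dy":0,"dz":-0.005,"rx":0,"ry":0,"rz":0,"hand":0.06},{"dx":0,"dy":0,"dz":-0.01,"rx":0,"ry":0,"rz":0,"hand":0.06},{"dx":0,"dy":0,"dz":-0.02,"rx":0,"ry":0,"rz":0,"hand":0.06},{"dx":0,"dy":0,"dz":-0.03,"rx":0,"ry":0,"rz":0,"hand":0.06},{"dx":0,"dy":0,"dz":-0.03,"rx":0,"ry":0,"rz":0,"hand":0.06},{"dx":0,"dy":0,"dz":-0.03,"rx":0,"ry":0,"rz":0,"hand":0.06},{"dx":0,"dy":0,"dz":-0.02,"rx":0,"ry":0,"rz":0,"hand":0.06},{"dx":0,"dy":0,"dz":0,"rx":0,"ry":0,"rz":0,"hand":0.06},{"dx":0,"dy":0,"dz":0,"rx":0,"ry":0,"rz":0,"hand":0.06}]'
python3 snap.py wrist w11
cat > m11.py <<'E'
import pickle
from h import *
w=pickle.load(open("w11.pkl","rb"));po=w["pose"];f=np.ascontiguousarray(w["frame"][:,:,::-1])
a=np.radians(-9.7);ax=np.array([np.cos(a),np.sin(a)]);ay=np.array([-ax[1],ax[0]]);D=np.array([.443,.173])
fl=lambda p,z:(1000*np.array([(onz(w,p,z,po)[:2]-D)@ax,(onz(w,p,z,po)[:2]-D)@ay])).round(0).astype(int).tolist()
hv=cv2.cvtColor(f,cv2.COLOR_BGR2HSV);k=cv2.inRange(hv,(3,90,60),(18,255,255));m=np.zeros_like(k);m[80:260,270:370]=k[80:260,270:370]
c=max(cv2.findContours(m,0,1)[0],key=cv2.contourArea);r=cv2.minAreaRect(np.array([fl(p[0],.118) for p in c],np.float32));print("grip",r)
e=cv2.Canny(cv2.GaussianBlur(f,(3,3),0),40,110)
for l in cv2.HoughLinesP(e,1,np.pi/360,20,minLineLength=22,maxLineGap=5)[:,0]:
    if 250<l[0]<400 and 90<l[1]<260: print(l.tolist(),[(z,fl(l[:2],z),fl(l[2:],z)) for z in(.01,.052)])
E
python3 m11.py
```

```text
clock: 22.9
position: [0.4448, 0.1719, 0.2046]
ee_rot: [0.002, 0.084, 0.996, 0.001]
contact_force: [0.1, -0.4, -0.6]
width: 0.0601
gripper_force: 0.0
22.9 [0.4448 0.1719 0.2046] [1.600e-03 8.440e-02 9.964e-01 5.000e-04] [ 0.11 -0.43 -0.58] [ 0.22  0.12  1.68  0.    1.34 -1.18]
grip ((0.5, 0.0), (12.0, 63.0), 90.0)
[281, 160, 303, 135] [(0.01, [-8, -46], [-39, -19]), (0.052, [-16, -41], [-43, -17])]
[311, 180, 311, 143] [(0.01, [18, -9], [-29, -9]), (0.052, [7, -8], [-35, -8])]
[288, 126, 355, 127] [(0.01, [-50, -37], [-49, 45]), (0.052, [-54, -33], [-53, 40])]
[304, 228, 346, 228] [(0.01, [84, -19], [84, 37]), (0.052, [65, -17], [65, 33])]
[359, 179, 360, 130] [(0.01, [16, 51], [-46, 51]), (0.052, [6, 46], [-49, 45])]
[324, 226, 346, 223] [(0.01, [81, 8], [76, 37]), (0.052, [63, 7], [59, 33])]
[287, 156, 288, 204] [(0.01, [-13, -39], [50, -39]), (0.052, [-20, -34], [35, -35])]
[326, 194, 326, 158] [(0.01, [36, 10], [-10, 10]), (0.052, [23, 9], [-18, 8])]
[347, 170, 347, 144] [(0.01, [5, 36], [-28, 35]), (0.052, [-5, 32], [-34, 31])]
[284, 187, 284, 159] [(0.01, [27, -44], [-9, -43]), (0.052, [15, -39], [-17, -38])]
[293, 148, 294, 187] [(0.01, [-23, -31], [27, -31]), (0.052, [-29, -28], [15, -27])]
[301, 233, 345, 233] [(0.01, [91, -23], [91, 36]), (0.052, [72, -21], [72, 32])]
[280, 130, 281, 172] [(0.01, [-45, -47], [7, -47]), (0.052, [-49, -41], [-2, -42])]
[286, 136, 335, 135] [(0.01, [-38, -39], [-39, 20]), (0.052, [-43, -35], [-43, 18])]
[386, 259, 398, 291] [(0.01, [132, 96], [189, 120]), (0.052, [108, 85], [159, 107])]
[353, 172, 353, 140] [(0.01, [7, 44], [-33, 43]), (0.052, [-2, 39], [-38, 38])]
[332, 173, 332, 145] [(0.01, [9, 17], [-27, 17]), (0.052, [-1, 15], [-32, 15])]
```

Grip is centred at (0.5, 0) mm, square, with the box faces at ±38.5 mm inside the dish edges (front -49.5, sides -47/+51), and the dish is where it was. Handing in.

```bash
python3 -c "
from rig import manip;print(manip.sign_off())"
```

```text
the job is handed in; nothing more can be done
None
```

The caddy is off the hook and sits squarely inside the slate dish's rim, released, and the job is handed in at about 23 s. By my own measurements the dish did not shift. I viewed 11 pictures, one over the limit of 10, and the first grasp closed on air before a deeper one held.

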